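# Prop open the calibrator's sprung cover and turn the span knob to its stop

### The arm

A 6-joint arm with a two-finger parallel gripper is mounted at the origin on a cart in front of the work surface, level with it; the furniture and walls round the work are solid. World frame = base frame: x ahead of the robot, y to its left, z up, the work surface at z = 0. Lengths are in m, angles in rad, forces in N, time in s.
With the tool pointing down it reaches from about 0.325 to 0.775 m from the base axis. Payload 5.5 kg.
Tool frame: the origin (TCP) lies midway between the tips of the shut fingers; the grasp point (between the pads) lies behind it (arm.grip_point_offset is the z of the grasp point in the tool frame, in m); z points along the fingers, y is the direction in which the jaws open and shut (so a half turn about z gives the same grasp; the last joint's range is limited). The gripper opens to 85 mm and grips with 20 to 120 N. Pads are 22 mm wide; open, the fingers measure 114 mm over their backs; the gripper's body (76 mm by 85 mm) begins 54 mm behind the grasp point. The pads swing forward as they close: fully open they stand 13 mm farther back than shut.
Start: joints at [1.049, 0.091, 1.231, -0, 1.82, -0.057], TCP at [0.269, 0.536, 0.231] pointing down, gripper open.
Joint ranges: [-2.87, 2.87], [-0.86, 2.18], [0.17, 2.46], [-1.51, 4.65], [0.06, 2.69], [-2.65, 2.65]. Speed limits (rad/s): [2.57, 2.57, 3.01, 3.14, 3.14, 3.14].

### API

Orientations are given as a rotation vector (axis times angle).
In Python, from station import arm gives the robot as it stands.
- The arm moves only by the tool arm_command, never from a script. Its argument "increments" is a list of rows, each an object of numbers: "dx", "dy", "dz": the shift along the tool's x, y, z in units of 50 mm (1.0 is 50 mm); "ax", "ay", "az": the turn, a rotation vector about the tool's x, y, z in units of 10 degrees (1.0 is 10 degrees); "grip": the opening, from -1 (shut) to 1 (fully open), so that 0 is half open. In form: [{"dx": .., "dy": .., "dz": .., "ax": .., "ay": .., "az": .., "grip": ..}, ...]. A call has exactly 5 rows; each row is the pose to reach, as a shift and turn from the pose commanded when the call began, along the tool's axes at that moment; what a row does not reach only later rows make up. A row lasts 1/8 s, in which the tool goes at most 62.5 mm and 10.7 degrees, less where a joint would pass 70% of its speed; a pose out of reach is approached as far as the arm can. A call with a gripper value outside its range is refused whole. The fingers move at their own pace and stop on an object; the grip force is fixed at half the most. Time passes only in rows, so rows that repeat a pose let the fingers close, or fill a call up. It gives the time, the measured TCP pose, the force and the opening at its end, in the units of the state.
- arm.state(): the state, without advancing time (a new reading comes with each control period).
- arm.snapshot(name): name is "side" or "top" or "wrist"; returns the picture (420x560x3 uint8, blue, green, red); there is no depth.
- arm.camera_params(name): a dict with "fx", "fy", "cx", "cy" (pixels), "R" (3x3) and "t" (3): a world point X has camera coordinates R X + t; the wrist camera has in their place "tool_from_camera" (4x4, takes a point from camera to tool coordinates, whose origin is the TCP and whose axes are the flange's). Camera axes: x right, y down, z forward; pixel columns grow to the right and rows downward; lengths in m; the calibration is good to about 2 mm. The wrist camera is an equidistant fisheye: a pixel r from the principal point sees the ray r / f radians off the axis. A picture is of the moment at which its call begins: read the wrist's pose just before it. camera_params takes no time and is no camera call.
- arm.sign_off(): hands the job in, once; it reports no verdict.
The state is a dict: "clock": time; "q": joint angles; "qvel": joint speeds; "joint_torque": joint torques, N m; "ee_pos": TCP position; "tool_rot": TCP orientation; "contact_force": force on the tool from outside, world axes, zero at the start; "torque": the same for the moment, N m; "opening": finger opening in m.
Only numpy, scipy, OpenCV 4.12 (cv2) and the standard library are available. Lean on these libraries where they do the work, as an engineer would, in place of code of your own. Each camera call takes 0.05 s, during which the arm holds its last target.

### The job

Use the loose standing prop to lift the calibrator's spring-shut flip cover, then lower the prop's foot into the round socket in the calibrator's deck until you feel it press lightly on the socket's floor, and only then let go, so that the cover leans on the prop and stays open by itself. Then turn the knob that was under the cover clockwise (seen from above) until it meets its end stop. Work gently: do not force the cover, do not ram the prop into the calibrator, and do not disturb the beaker, cup and vial standing by.

Things in the scene. Friction and masses are not known exactly. Their poses are not given: they have to be found in the camera images.
- calibrator: fixed low grey box; its flat top, the deck, is 40 mm above the bench. Origin on the bench; at yaw 0 the front faces -x. In its frame (mm) the box spans x -64 to +80, y -75 to +75; cover hinge axis along y at x 58, z 86; socket at (40, 38); knob axis at (-30, -22). Two 14 x 10 hinge posts at (59, +-67.5) rise to z 92; an 8 mm thick rest pin at (-58, 56) rises to z 85.
- socket (a point): nominal centre of the mouth of the blind round socket, at deck height. The socket (31.5 mm wide, 28 mm deep, no chamfer) is in a 40 mm square aluminium block shimmed and screwed into a wider pocket: it may truly sit up to 3 mm off in the calibrator's x and in y, and up to 6 mm higher, so mouth and floor must be felt for. The prop's foot has 1.5 mm of play in it.
- cover_hinge (a point): point on the cover's hinge axis straight behind the socket, 86 mm above the bench. The cover is a clear flat panel 118 mm wide (y), 4 mm thick, reaching 138 mm from the hinge to the front, with grey edge strips; its underside passes through the hinge axis. Shut it is level, 46 mm above the deck, and overhangs the front of the box by 16 mm.
- cover_lip (a point): point on the lower front edge of the cover, 138 mm from the hinge axis, at calibrator y = 38 mm (in line with the socket); it moves with the cover.
- cover (a joint): opening angle of the cover: 0 shut (level), 1.57 upright (top edge then 224 mm above the bench), 1.95 fully open. A light spring (about 0.4 N at the lip when shut, somewhat less upright) pulls it shut from any angle: lift it from beneath its front edge. Leaning on the seated prop it stands at about 1.3 to 1.5.
- knob_grip (a point): on the knob's axis, 74 mm above the bench, at the middle of its grip: a black bar 40 mm long and 13 mm thick, top 82 mm above the bench, on a round skirt 40 mm wide whose top is 52 mm above the bench. x runs along the bar; at knob angle 0 it is parallel to the calibrator's x. A white line on top marks the pointer end, at -x.
- knob (a joint): knob angle, growing clockwise seen from above: it starts between 0 and 0.35 and meets a firm end stop at 1.35. It stays where it is left (friction about 0.06 N m).
- prop_center (a point): half-way up (130 mm above its underside) the loose aluminium prop, which stands upright on the bench: a solid round foot 30 mm wide and 30 mm high, its lowest 7 mm tapering to 21.6 mm wide, and above it a round rod of 12 mm diameter; 260 mm tall in all, about 0.15 kg. Held near its top, it keeps the hand above the cover. z runs up the rod.
- prop_foot (a point): centre of the underside of the prop's foot; standing on the socket's floor it is 12 to 18 mm above the bench, as the block sits.
- beaker_250: bystander: clear glass beaker, 73 mm wide, 92 mm tall, origin at the centre of its underside. Leave it alone.
- specimen_cup: bystander: lidded white specimen cup, 64 mm wide, 71 mm tall, origin at the centre of its underside. Leave it alone.
- vial: bystander: small brown vial, 25 mm wide, 48 mm tall, origin at the centre of its underside. Leave it alone.

How it is judged:
On the way, in this order (a step that is already met when the one before it is completed fails the run):
1. the prop, still held in the fingers, is set down on the socket's floor (socket_block_c0) with at least 1 N (contact force between prop and socket_block_c0 above 1 N and contact force between the fingers and prop above 3 N), for 0.1 s.
2. the prop stands fully seated in the socket, let go, with the cover leaning on it (value of joint cover between 1.2 and 1.6 rad and height (world z) of prop_foot below 0.0205 m and horizontal distance between prop_foot and socket below 0.008 m and angle between prop_center's own z axis and vertical below 0.15 rad and contact force between each of the arm, the fingers and prop below 0.1 N and contact force between prop and cover_c0 above 0.1 N), for 0.3 s.
3. the knob is turned clockwise to its end stop (value of joint knob above 1.27 rad), for 0.1 s.
At the end, for the whole second after the job is handed in: The prop stands upright (within 0.15 rad) in the socket, the underside of its foot less than 20.5 mm above the bench (on the socket's floor); the cover leans on it, open between 1.2 and 1.6 rad; the knob is within 0.08 rad of its clockwise end stop (value of joint cover between 1.2 and 1.6 rad and height (world z) of prop_foot below 0.0205 m and horizontal distance between prop_foot and socket below 0.008 m and angle between prop_center's own z axis and vertical below 0.15 rad and value of joint knob above 1.27 rad); the robot touches nothing.
It fails at once if the prop is rammed into the calibrator, its socket or the cover (more than 25 N) (contact force between prop and calibrator above 25 N or contact force between prop and socket_block above 25 N).
It fails at once if the cover is forced (more than 20 N from anything) (contact force between anything else and cover_c0 above 20 N).
It fails at once if the beaker, cup or vial is pushed more than 20 mm or tipped (distance of any of beaker_250, specimen_cup, vial from where it was at the start of the episode above 0.02 m or angle between any of beaker_250, specimen_cup, vial's own z axis and vertical above 0.3 rad).
It also fails if it takes over 67 s, if anything falls off the work surface, if the arm or the gripper's body presses on something with over 40 N, if the wrist force passes 120 N, or if a joint passes its speed limit or range.

## Working session

There is one attempt and no reset: what is moved stays moved. The work goes in short steps, Python scripts to look and compute and a tool call to move; the robot and the scene stay as the last step left them, time stands still between calls to the robot, and variables do not carry over. Pictures are saved under pics/ and viewed, and the job is handed in when it is done.

Besides the shell and the picture viewer there is one more tool, called after "Request:" as name(argument=value, ...), one argument or row to a line, values as JSON. arm_command: Moves the arm, as the interface text tells. Its arguments: {"type":"object","properties":{"increments":{"type":"array","items":{"type":"object","properties":{"dx":{"type":"number"},"dy":{"type":"number"},"dz":{"type":"number"},"ax":{"type":"number"},"ay":{"type":"number"},"az":{"type":"number"},"grip":{"type":"number"}}}}},"required":["increments"]}

```bash
ls; mkdir -p pics; python3 - <<'E'
from station import arm
import cv2
s=arm.state();print(s)
print(arm.grip_point_offset)
for n in("side","top","wrist"):
    cv2.imwrite(f"pics/{n}0.png",arm.snapshot(n)); print(n,arm.camera_params(n))
E
```

```text
pics
{'clock': 0.0, 'q': array([ 1.04930523e+00,  9.18302945e-02,  1.23192018e+00,  1.36685225e-05,
        1.81980767e+00, -5.67038511e-02]), 'qvel': array([ 0.00149839,  0.00045349, -0.00217171, -0.00226037, -0.00020987,
       -0.00063763]), 'joint_torque': array([-6.53404222e-04, -4.58731627e+01, -4.18030250e+01, -1.49378284e-04,
        1.15247842e-02, -1.63149502e-05]), 'ee_pos': array([0.26879074, 0.53609199, 0.23014862]), 'tool_rot': array([-7.23394796e-01, -3.05658232e+00,  2.95279562e-03]), 'contact_force': array([-0.50328071, -0.5891089 ,  0.42760806]), 'torque': array([-0.06343648,  0.00827824, -0.01702845]), 'opening': 0.08563226144740602}
-0.0187
side {'fx': 544.1361746589446, 'fy': 544.1361746589446, 'cx': 277.4965166717562, 'cy': 197.61684841472794, 'R': array([[ 0.99938378,  0.02808897, -0.02104925],
       [-0.00790442, -0.40418131, -0.91464473],
       [-0.03419915,  0.91424749, -0.40371022]]), 't': array([-0.5301263 ,  0.0248952 ,  1.63977663])}
top {'fx': 460.5740971443776, 'fy': 460.5740971443776, 'cx': 279.90371450733704, 'cy': 213.76600728470797, 'R': array([[ 0.00130937, -0.99973662, -0.02291232],
       [-0.98664001,  0.00244112, -0.16289729],
       [ 0.16291032,  0.02281951, -0.98637695]]), 't': array([-0.1741971 ,  0.53944892,  1.23432943])}
wrist {'fx': 325.19226210127806, 'fy': 325.19226210127806, 'cx': 282.9977212061482, 'cy': 211.91831609565781, 'tool_from_camera': array([[ 1.27338484e-03, -9.57358524e-01, -2.88899697e-01,
         7.32910070e-02],
       [ 9.99999188e-01,  1.23118375e-03,  3.27793867e-04,
         1.04589744e-03],
       [ 4.18723606e-05, -2.88899880e-01,  9.57359315e-01,
        -1.42044787e-01],
       [ 0.00000000e+00,  0.00000000e+00,  0.00000000e+00,
         1.00000000e+00]])}
```

View pics/side0.png

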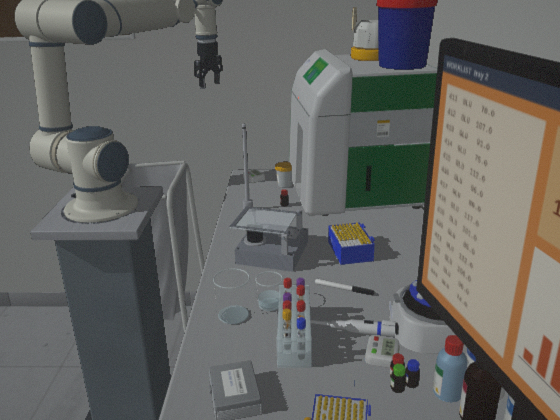

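View pics/top0.png

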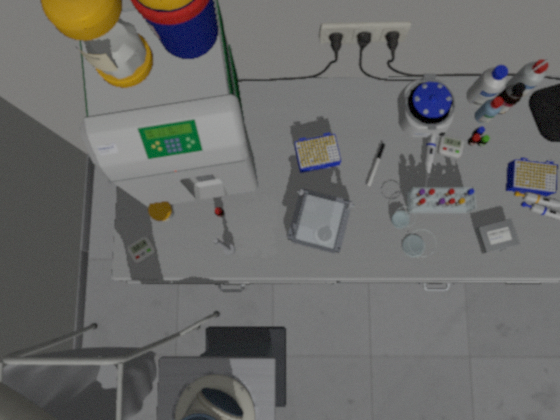

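View pics/wrist0.png

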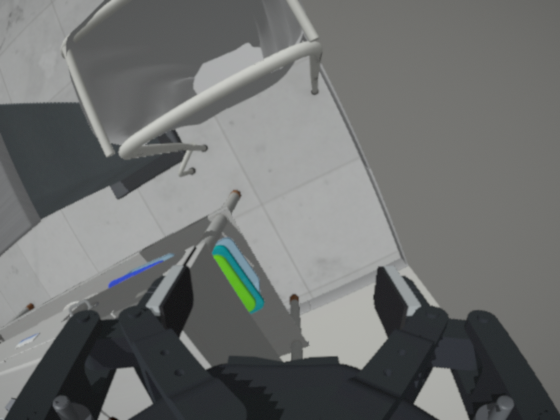

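```bash
python3 - <<'E'
import cv2
a=cv2.imread("pics/top0.png");s=cv2.imread("pics/side0.png")
cv2.imwrite("pics/tc.png",cv2.resize(a[180:280,200:360],None,fx=5,fy=5,interpolation=cv2.INTER_CUBIC))
cv2.imwrite("pics/sc.png",cv2.resize(s[115:275,220:380],None,fx=3.7,fy=3.7,interpolation=cv2.INTER_CUBIC))
E
```

```text
(no output)
```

View pics/tc.png

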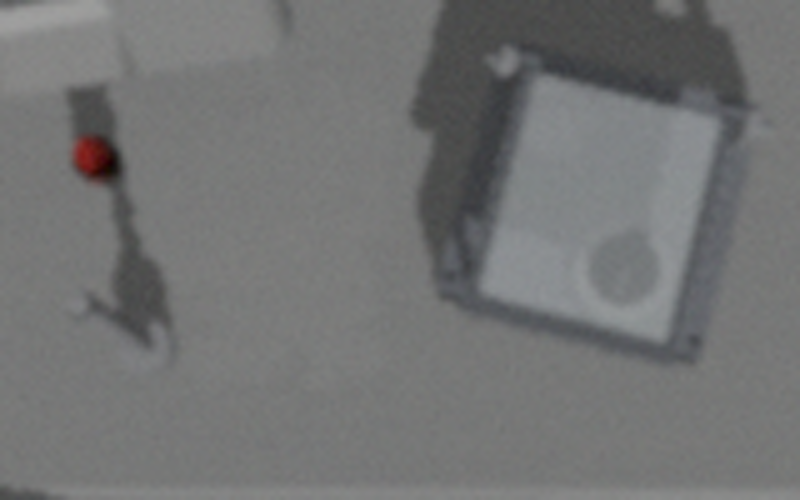

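View pics/sc.png

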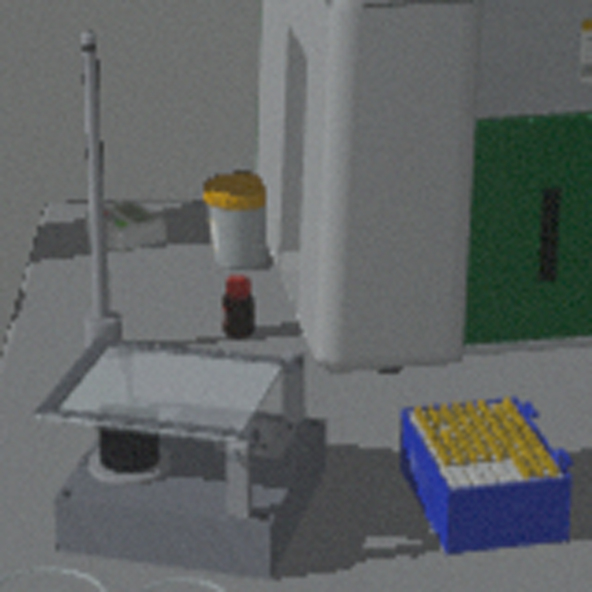

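```bash
cat > h.py <<'E'
import numpy as np, cv2
from scipy.spatial.transform import Rotation as Ro
from station import arm
def ray(n,u,v,s=None):
    p=arm.camera_params(n)
    if n!="wrist":
        d=np.array([(u-p['cx'])/p['fx'],(v-p['cy'])/p['fy'],1.]);R=p['R']
        return -R.T@p['t'], R.T@d
    a=np.array([u-p['cx'],v-p['cy']]);r=np.linalg.norm(a);th=r/p['fx']
    d=np.r_[a/max(r,1e-9)*np.sin(th),np.cos(th)]
    T=p['tool_from_camera'];s=s or arm.state();Rt=Ro.from_rotvec(s['tool_rot']).as_matrix()
    return s['ee_pos']+Rt@T[:3,3], Rt@T[:3,:3]@d
def onz(n,u,v,z,s=None):
    o,d=ray(n,u,v,s);return o+d*(z-o[2])/d[2]
def proj(n,X,s=None):
    p=arm.camera_params(n);X=np.asarray(X,float)
    if n!="wrist":
        c=p['R']@X+p['t'];return p['fx']*c[0]/c[2]+p['cx'],p['fy']*c[1]/c[2]+p['cy']
    T=p['tool_from_camera'];s=s or arm.state();Rt=Ro.from_rotvec(s['tool_rot']).as_matrix()
    c=T[:3,:3].T@(Rt.T@(X-s['ee_pos'])-T[:3,3]);th=np.arctan2(np.hypot(c[0],c[1]),c[2]);q=c[:2]/np.hypot(c[0],c[1])*th*p['fx']
    return q[0]+p['cx'],q[1]+p['cy']
E
python3 - <<'E'
from h import *
t=lambda x,y:(200+(x-2)/5,180+(y-2)/5)
np.set_printoptions(precision=4,suppress=True)
print("post L",onz("top",*t(508,60),.092),"post R",onz("top",*t(757,123),.092))
print("FL",onz("top",*t(443,297),.04),"FR",onz("top",*t(697,360),.04))
print("knob",onz("top",*t(625,268),.07))
print("prop foot",onz("top",*t(155,342),.03),"top",onz("top",*t(78,305),.26))
print("vial",onz("top",*t(95,157),.048),"cup",onz("top",160,211,.071))
# prop side
sc=lambda x,y:(220+x/3.7,115+y/3.7)
print("side top",onz("side",*sc(87,38),.26),"foot",onz("side",*sc(103,330),.03))
p=arm.camera_params("top");print(-p['R'].T@p['t']);
s=arm.state();print(Ro.from_rotvec(s['tool_rot']).as_matrix())
E
```

```text
post L [ 0.5912 -0.2327  0.092 ] post R [ 0.5565 -0.3649  0.092 ]
FL [ 0.4693 -0.1974  0.04  ] FR [ 0.4346 -0.336   0.04  ]
knob [ 0.4816 -0.2953  0.07  ]
prop foot [ 0.4455 -0.0377  0.03  ] top [ 0.4418 -0.0322  0.26  ]
vial [ 0.5466 -0.0048  0.048 ] cup [0.5431 0.152  0.071 ]
side top [ 0.4453 -0.0509  0.26  ] foot [ 0.4479 -0.0616  0.03  ]
[ 0.3314 -0.2036  1.3014]
[[-0.8939  0.4482 -0.0007]
 [ 0.4482  0.8939 -0.0013]
 [ 0.0001 -0.0015 -1.    ]]
```

```bash
cat >> h.py <<'E'
np.set_printoptions(precision=4,suppress=True)
def plan(P,yaz,s=None):
    """P: TCP target, yaz: azimuth of tool y (world)"""
    s=s or arm.state();R=Ro.from_rotvec(s['tool_rot']).as_matrix()
    d=R.T@(np.asarray(P)-s['ee_pos'])/.05
    y=np.array([np.cos(yaz),np.sin(yaz),0]);z=np.array([0,0,-1.]);T=np.c_[np.cross(y,z),y,z]
    a=np.degrees(Ro.from_matrix(R.T@T).as_rotvec())/10
    print("t",s['clock'],"pos",s['ee_pos'],"F",s['contact_force'],"open",s['opening'])
    print("d",d.round(3),"a",a.round(3))
E
python3 - <<'E'
from h import *
plan([.444,-.036,.34],-0.25)
plan([.444,-.036,.34],-0.0)
print(arm.state()['q'])
E
```

```text
t 0.15 pos [0.2689 0.5362 0.2304] F [-0.4255 -0.3382 -0.152 ] open 0.0856573253378198
d [-8.26  -8.662 -2.18 ] a [-0.007  0.005  7.769]
t 0.15 pos [0.2689 0.5362 0.2304] F [-0.4255 -0.3382 -0.152 ] open 0.0856573253378198
d [-8.26  -8.662 -2.18 ] a [-0.008  0.004  6.337]
[ 1.0493  0.0917  1.2316  0.      1.8198 -0.0567]
```

Request:
arm_command(
  increments=[
    {"dx": -0.5, "dy": -0.5, "dz": -1, "az": 0.5, "grip": 1},
    {"dx": -1.4, "dy": -1.5, "dz": -2.2, "az": 1.4, "grip": 1},
    {"dx": -2.3, "dy": -2.4, "dz": -2.2, "az": 2.2, "grip": 1},
    {"dx": -3.2, "dy": -3.3, "dz": -2.2, "az": 3, "grip": 1},
    {"dx": -4, "dy": -4.2, "dz": -2.2, "az": 4, "grip": 1},
  ],
)

```text
schema error: expected keys dx, dy, dz, ax, ay, az, grip
```

```bash
python3 - <<'E'
from h import *
plan([.444,-.036,.34],-0.25)
E
```

```text
t 0.15 pos [0.2689 0.5362 0.2304] F [-0.4255 -0.3382 -0.152 ] open 0.0856573253378198
d [-8.26  -8.662 -2.18 ] a [-0.007  0.005  7.769]
```

Request:
arm_command(
  increments=[
    {"dx": -0.5, "dy": -0.5, "dz": -1, "ax": 0, "ay": 0, "az": 0.5, "grip": 1},
    {"dx": -1.4, "dy": -1.5, "dz": -2.2, "ax": 0, "ay": 0, "az": 1.4, "grip": 1},
    {"dx": -2.3, "dy": -2.4, "dz": -2.2, "ax": 0, "ay": 0, "az": 2.2, "grip": 1},
    {"dx": -3.2, "dy": -3.3, "dz": -2.2, "ax": 0, "ay": 0, "az": 3, "grip": 1},
    {"dx": -4, "dy": -4.2, "dz": -2.2, "ax": 0, "ay": 0, "az": 4, "grip": 1},
  ],
)

```text
clock: 0.78
ee_pos: [0.3478, 0.2785, 0.3411]
tool_rot: [1.732, 2.621, 0.001]
contact_force: [0.9, -0.3, -0.0]
opening: 0.0854
```

```bash
python3 - <<'E'
from h import *
plan([.444,-.036,.34],-0.25)
E
```

```text
t 0.775 pos [0.3478 0.2785 0.3411] F [ 0.8984 -0.2701 -0.0353] open 0.0853627835326133
d [-6.54  -0.697  0.022] a [ 0.004 -0.001  3.741]
```

Request:
arm_command(
  increments=[
    {"dx": -1.2, "dy": -0.1, "dz": 0, "ax": 0, "ay": 0, "az": 0.8, "grip": 1},
    {"dx": -2.4, "dy": -0.3, "dz": 0, "ax": 0, "ay": 0, "az": 1.6, "grip": 1},
    {"dx": -3.6, "dy": -0.5, "dz": 0, "ax": 0, "ay": 0, "az": 2.5, "grip": 1},
    {"dx": -4.8, "dy": -0.6, "dz": 0, "ax": 0, "ay": 0, "az": 3.3, "grip": 1},
    {"dx": -5.7, "dy": -0.7, "dz": 0, "ax": 0, "ay": 0, "az": 3.7, "grip": 1},
  ],
)

```text
clock: 1.4
ee_pos: [0.4286, 0.0024, 0.3406]
tool_rot: [-2.474, -1.936, 0.0]
contact_force: [0.5, 0.0, 0.2]
opening: 0.0853
```

```bash
python3 - <<'E'
from h import *
plan([.444,-.036,.34],-0.25)
s=arm.state();im=arm.snapshot("wrist");cv2.imwrite("pics/w1.png",im)
import pickle;pickle.dump(s,open("w1.pkl","wb"))
print(s['q'],proj("wrist",[.444,-.036,.26],s),proj("wrist",[.56,-.27,.04],s))
E
```

```text
t 1.4 pos [0.4286 0.0024 0.3406] F [0.5021 0.0214 0.2232] open 0.08533817402454882
d [-0.672  0.483  0.012] a [-0.001  0.001  0.043]
[-0.0737 -0.31    1.4057 -0.0001  2.046   0.1688] (np.float64(313.92753879612786), np.float64(263.5132763791578)) (np.float64(396.1011444363206), np.float64(310.03847613328855))
```

View pics/w1.png

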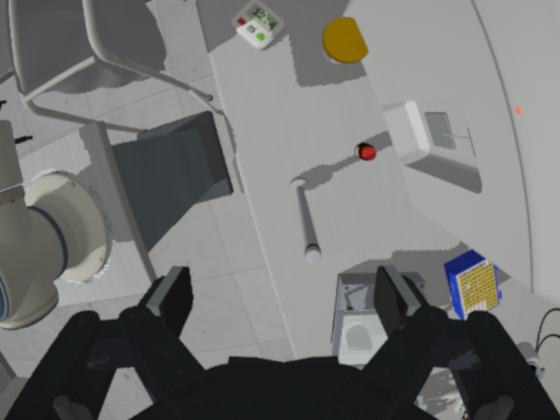

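```bash
python3 - <<'E'
from h import *
im=cv2.imread("pics/w1.png")
cv2.imwrite("pics/w1c.png",cv2.resize(im[165:275,270:350],None,fx=5,fy=5,interpolation=cv2.INTER_CUBIC))
E
```

```text
(no output)
```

View pics/w1c.png

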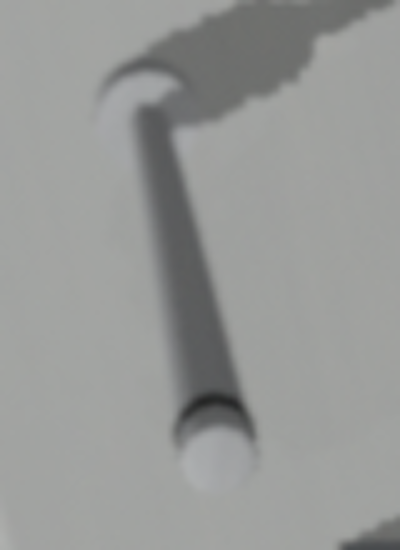

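```bash
python3 - <<'E'
from h import *
import pickle;s=pickle.load(open("w1.pkl","rb"))
print(onz("wrist",313.2,256.2,.26,s),onz("wrist",298.2,187,.03,s),onz("wrist",300,193,.03,s))
plan([.444,-.036,.34],-0.25)
E
```

```text
[ 0.4447 -0.0298  0.26  ] [ 0.4442 -0.0272  0.03  ] [ 0.4448 -0.0364  0.03  ]
t 1.45 pos [ 0.4296 -0.0014  0.3398] F [-1.0071 -3.0739 -0.9441] open 0.08523811555345578
d [-0.6    0.45  -0.002] a [-0.001  0.018  0.007]
```

```bash
python3 - <<'E'
from h import *
plan([.47,-.41,.36],-0.25)
E
```

```text
t 1.45 pos [ 0.4296 -0.0014  0.3398] F [-1.0071 -3.0739 -0.9441] open 0.08523811555345578
d [-7.723  2.796 -0.379] a [-0.001  0.018  0.007]
```

Request:
arm_command(
  increments=[
    {"dx": -1, "dy": 0.3, "dz": -0.4, "ax": 0, "ay": 0, "az": 0, "grip": 1},
    {"dx": -2.1, "dy": 0.7, "dz": -0.4, "ax": 0, "ay": 0, "az": 0, "grip": 1},
    {"dx": -3.2, "dy": 1.1, "dz": -0.4, "ax": 0, "ay": 0, "az": 0, "grip": 1},
    {"dx": -4.3, "dy": 1.5, "dz": -0.4, "ax": 0, "ay": 0, "az": 0, "grip": 1},
    {"dx": -5.3, "dy": 1.9, "dz": -0.4, "ax": 0, "ay": 0, "az": 0, "grip": 1},
  ],
)

```text
clock: 2.08
ee_pos: [0.4582, -0.277, 0.3606]
tool_rot: [-2.469, -1.942, -0.0]
contact_force: [1.3, -0.1, 1.1]
opening: 0.0855
```

Request:
arm_command(
  increments=[
    {"dx": -0.8, "dy": 0.3, "dz": 0, "ax": 0, "ay": 0, "az": 0, "grip": 1},
    {"dx": -1.5, "dy": 0.6, "dz": 0, "ax": 0, "ay": 0, "az": 0, "grip": 1},
    {"dx": -2, "dy": 0.8, "dz": 0, "ax": 0, "ay": 0, "az": 0, "grip": 1},
    {"dx": -2, "dy": 0.8, "dz": 0, "ax": 0, "ay": 0, "az": 0, "grip": 1},
    {"dx": -2, "dy": 0.8, "dz": 0, "ax": 0, "ay": 0, "az": 0, "grip": 1},
  ],
)

```text
clock: 2.7
ee_pos: [0.4738, -0.3811, 0.3608]
tool_rot: [-2.468, -1.942, -0.0]
contact_force: [-0.1, 0.7, -0.3]
opening: 0.0853
```

```bash
python3 - <<'E'
from h import *
plan([.47,-.41,.36],-0.25)
s=arm.state();im=arm.snapshot("wrist");cv2.imwrite("pics/w2.png",im)
import pickle;pickle.dump(s,open("w2.pkl","wb"))
E
```

```text
t 2.7 pos [ 0.4738 -0.3811  0.3608] F [-0.0861  0.6834 -0.3316] open 0.0853207859128487
d [-0.58   0.063  0.016] a [-0.002 -0.003  0.072]
```

View pics/w2.png

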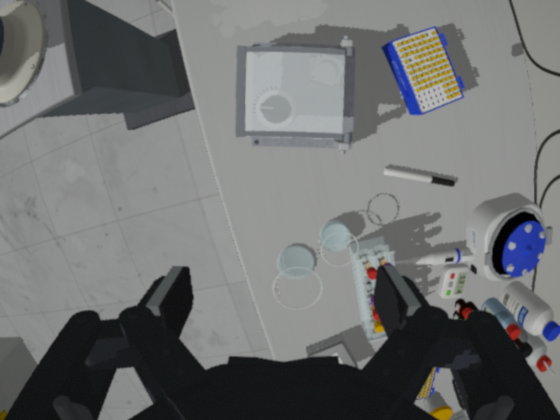

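```bash
python3 - <<'E'
from h import *
im=cv2.imread("pics/w2.png")
c=cv2.resize(im[30:160,225:365],None,fx=4.5,fy=4.5,interpolation=cv2.INTER_CUBIC)
cv2.imwrite("pics/w2c.png",cv2.convertScaleAbs(c,alpha=1.5,beta=-60))
E
```

```text
(no output)
```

View pics/w2c.png

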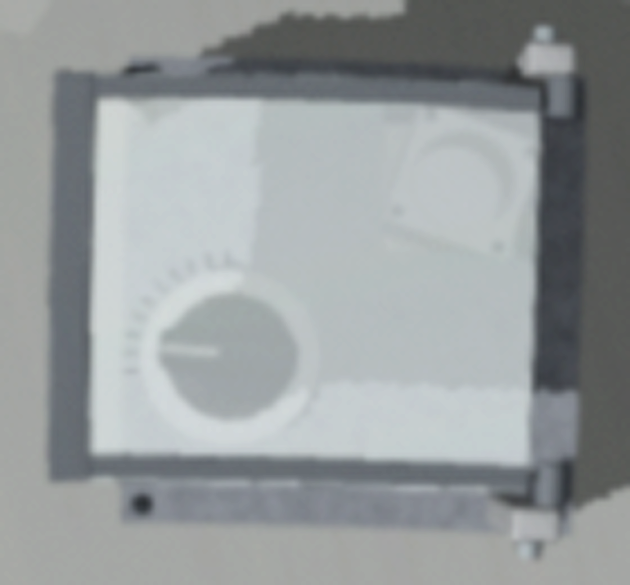

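```bash
python3 - <<'E'
from h import *
im=cv2.imread("pics/w2.png")
g=cv2.cvtColor(im,cv2.COLOR_BGR2GRAY)[45:95,305:355]
c=cv2.resize(g,None,fx=12,fy=12,interpolation=cv2.INTER_CUBIC)
c=cv2.normalize(np.clip(c,130,215),None,0,255,cv2.NORM_MINMAX)
cv2.imwrite("pics/w2s.png",c)
E
```

```text
(no output)
```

View pics/w2s.png

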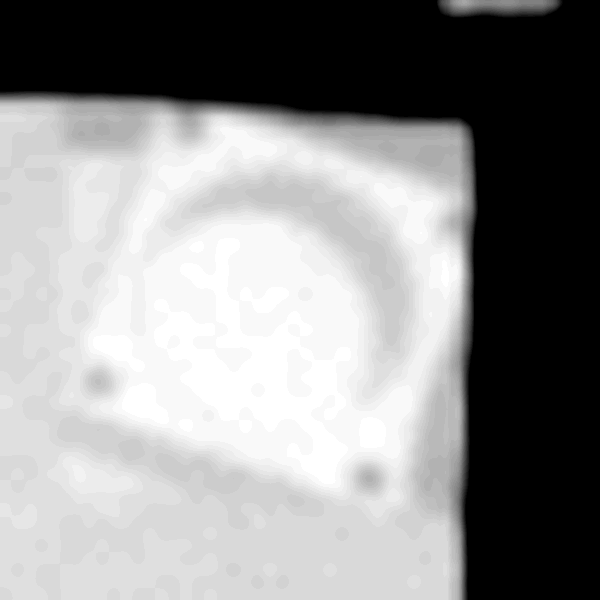

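```bash
python3 - <<'E'
from h import *
import pickle;s=pickle.load(open("w2.pkl","rb"))
c=lambda x,y:(225+(x+.5)/4.5-.5,30+(y+.5)/4.5-.5)
k=lambda x,y:(305+(x+.5)/12-.5,45+(y+.5)/12-.5)
for z in(.04,.043,.046): print("socket",onz("wrist",*k(278,301),z,s))
scr=[onz("wrist",*k(*p),.043,s)[:2] for p in((190,125),(100,380),(370,478),(450,218))]
print("side lens",[np.linalg.norm(scr[i]-scr[(i+1)%4]) for i in range(4)])
pL=onz("wrist",*c(548,60),.092,s);pR=onz("wrist",*c(535,523),.092,s)
cFL=onz("wrist",*c(55,73),.09,s);cFR=onz("wrist",*c(51,480),.09,s)
kn=onz("wrist",*c(230,355),.074,s)
pt=[onz("wrist",*c(*p),.082,s)[:2] for p in((160,348),(217,352))]
d=pt[1]-pt[0];
print("posts",pL,pR,np.linalg.norm(pL-pR));print("cover F",cFL,cFR,np.linalg.norm(cFL-cFR));print("knob",kn,"ptr az",np.arctan2(d[1],d[0]),pt)
for a,b in((pL,pR),(cFL,cFR)):
    e=a-b;yaw=-np.arctan2(e[0],e[1]);print("yaw",yaw)
yaw=-.25
# fit rigid
A=np.array([[59,67.5],[59,-67.5],[-80,59],[-80,-59]])/1e3;B=np.array([pL[:2],pR[:2],cFL[:2],cFR[:2]])
Ac=A-A.mean(0);Bc=B-B.mean(0);th=np.arctan2((Ac[:,0]*Bc[:,1]-Ac[:,1]*Bc[:,0]).sum(),(Ac*Bc).sum())
R=np.array([[np.cos(th),-np.sin(th)],[np.sin(th),np.cos(th)]]);t=B.mean(0)-R@A.mean(0)
print("fit",th,t,"res",B-(A@R.T+t))
for n,p in(("socket",(.04,.038)),("knob",(-.03,-.022)),("lip",(-.08,.038))): print(n,R@p+t)
E
```

```text
socket [ 0.5687 -0.2565  0.04  ]
socket [ 0.5682 -0.2568  0.043 ]
socket [ 0.5677 -0.2572  0.046 ]
side lens [np.float64(0.032983049581043936), np.float64(0.03343643989254115), np.float64(0.03334097078425276), np.float64(0.032203152927422804)]
posts [ 0.5919 -0.2324  0.092 ] [ 0.5583 -0.3617  0.092 ] 0.1335219356296123
cover F [ 0.4572 -0.2049  0.09  ] [ 0.428  -0.3183  0.09  ] 0.11709682968214623
knob [ 0.4851 -0.2959  0.074 ] ptr az -0.3180800407543625 [array([ 0.4665, -0.2894]), array([ 0.4819, -0.2945])]
yaw -0.2545224798754825
yaw -0.2520671690755545
fit -0.2579221636192337 [ 0.519 -0.282] res [[-0.0014 -0.0007]
 [-0.0006  0.0006]
 [ 0.0005 -0.0003]
 [ 0.0014  0.0004]]
socket [ 0.5674 -0.2555]
knob [ 0.4844 -0.2956]
lip [ 0.4514 -0.2248]
```

```bash
python3 - <<'E'
from h import *
plan([.4445,-.030,.32],-0.256)
E
```

```text
t 2.75 pos [ 0.4738 -0.3808  0.3613] F [0.5216 0.6401 0.2466] open 0.0853696365940197
d [ 6.683 -2.216  0.826] a [ 0.002 -0.001  0.109]
```

Request:
arm_command(
  increments=[
    {"dx": 1, "dy": -0.3, "dz": 0, "ax": 0, "ay": 0, "az": 0.1, "grip": 1},
    {"dx": 2.1, "dy": -0.7, "dz": 0.2, "ax": 0, "ay": 0, "az": 0.1, "grip": 1},
    {"dx": 3.2, "dy": -1.1, "dz": 0.4, "ax": 0, "ay": 0, "az": 0.1, "grip": 1},
    {"dx": 4.3, "dy": -1.5, "dz": 0.6, "ax": 0, "ay": 0, "az": 0.1, "grip": 1},
    {"dx": 5.3, "dy": -1.9, "dz": 0.7, "ax": 0, "ay": 0, "az": 0.1, "grip": 1},
  ],
)

```text
clock: 3.38
ee_pos: [0.4426, -0.099, 0.3259]
tool_rot: [2.484, 1.922, 0.002]
contact_force: [0.3, 1.1, 0.8]
opening: 0.0854
```

```bash
python3 - <<'E'
from h import *
plan([.4445,-.030,.32],-0.256)
E
```

```text
t 3.375 pos [ 0.4426 -0.099   0.3259] F [0.2966 1.0555 0.7641] open 0.08540688642950228
d [ 1.344 -0.31   0.119] a [ 0.007 -0.002  0.013]
```

Request:
arm_command(
  increments=[
    {"dx": 0.8, "dy": -0.2, "dz": 0.1, "ax": 0, "ay": 0, "az": 0, "grip": 1},
    {"dx": 1.3, "dy": -0.3, "dz": 0.1, "ax": 0, "ay": 0, "az": 0, "grip": 1},
    {"dx": 1.3, "dy": -0.3, "dz": 0.1, "ax": 0, "ay": 0, "az": 0, "grip": 1},
    {"dx": 1.3, "dy": -0.3, "dz": 0.1, "ax": 0, "ay": 0, "az": 0, "grip": 1},
    {"dx": 1.3, "dy": -0.3, "dz": 0.1, "ax": 0, "ay": 0, "az": 0, "grip": 1},
  ],
)

```text
clock: 4.0
ee_pos: [0.4456, -0.0359, 0.321]
tool_rot: [2.487, 1.919, 0.0]
contact_force: [0.8, 0.1, 0.0]
opening: 0.0852
```

```bash
python3 - <<'E'
from h import *
plan([.4445,-.030,.22],-0.256)
s=arm.state();im=arm.snapshot("wrist");cv2.imwrite("pics/w3.png",im)
import pickle;pickle.dump(s,open("w3.pkl","wb"))
print(s['qvel'].round(3), proj("wrist",[.4445,-.03,.26],s))
cv2.imwrite("pics/w3c.png",cv2.resize(im[160:420,180:420],None,fx=2.2,fy=2.2))
E
```

```text
t 4.0 pos [ 0.4456 -0.0359  0.321 ] F [0.7803 0.1295 0.0034] open 0.08524713823185537
d [ 0.109 -0.051  2.02 ] a [ 0.002  0.001 -0.003]
[-0.005  0.008 -0.002  0.002 -0.001  0.002] (np.float64(278.239575180235), np.float64(223.27990703099215))
```

View pics/w3c.png

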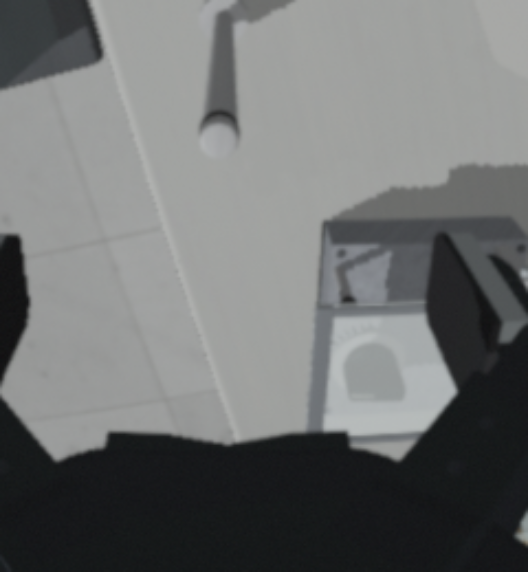

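Request:
arm_command(
  increments=[
    {"dx": 0.11, "dy": -0.04, "dz": 0.3, "ax": 0, "ay": 0, "az": 0, "grip": 1},
    {"dx": 0.11, "dy": -0.04, "dz": 1, "ax": 0, "ay": 0, "az": 0, "grip": 1},
    {"dx": 0.11, "dy": -0.04, "dz": 1.7, "ax": 0, "ay": 0, "az": 0, "grip": 1},
    {"dx": 0.11, "dy": -0.04, "dz": 2, "ax": 0, "ay": 0, "az": 0, "grip": 1},
    {"dx": 0.11, "dy": -0.04, "dz": 2, "ax": 0, "ay": 0, "az": 0, "grip": 1},
  ],
)

```text
clock: 4.68
ee_pos: [0.4446, -0.0293, 0.2197]
tool_rot: [-2.485, -1.919, 0.002]
contact_force: [-0.3, -0.3, -0.2]
opening: 0.085
```

```bash
python3 - <<'E'
from h import *
plan([.4445,-.030,.221],-0.256)
s=arm.state();im=arm.snapshot("wrist");cv2.imwrite("pics/w4.png",im)
cv2.imwrite("pics/w4c.png",cv2.resize(im[160:420,180:420],None,fx=2.2,fy=2.2))
E
```

```text
t 4.675 pos [ 0.4446 -0.0293  0.2197] F [-0.3283 -0.2856 -0.2103] open 0.08498939208998553
d [-0.014  0.002 -0.026] a [-0.013  0.001  0.002]
```

View pics/w4c.png

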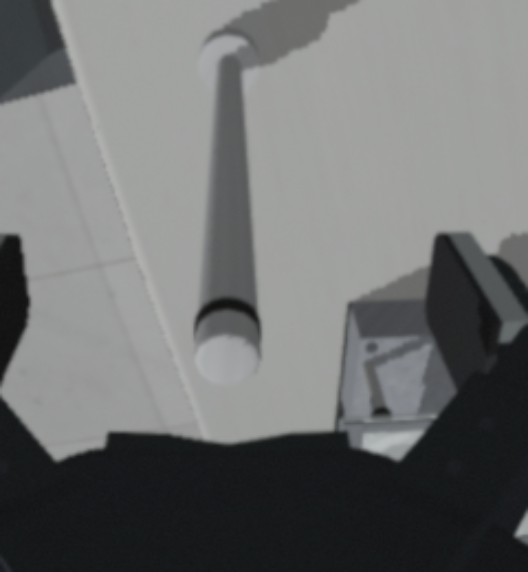

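Request:
arm_command(
  increments=[
    {"dx": 0, "dy": 0, "dz": 0, "ax": 0, "ay": 0, "az": 0, "grip": -1},
    {"dx": 0, "dy": 0, "dz": 0, "ax": 0, "ay": 0, "az": 0, "grip": -1},
    {"dx": 0, "dy": 0, "dz": 0, "ax": 0, "ay": 0, "az": 0, "grip": -1},
    {"dx": 0, "dy": 0, "dz": 0, "ax": 0, "ay": 0, "az": 0, "grip": -1},
    {"dx": 0, "dy": 0, "dz": 0, "ax": 0, "ay": 0, "az": 0, "grip": -1},
  ],
)

```text
clock: 5.35
ee_pos: [0.4452, -0.0294, 0.2213]
tool_rot: [2.486, 1.92, 0.001]
contact_force: [-0.7, -0.3, 1.8]
opening: 0.0105
```

```bash
python3 - <<'E'
from h import *
yaw=-.256;R=np.array([[np.cos(yaw),-np.sin(yaw)],[np.sin(yaw),np.cos(yaw)]]);t=np.array([.519,-.282])
for x in(-.13,-.100,-.088): print(x,R@[x,.038]+t)
print(R@[.04,.038]+t)
plan([*(R@[-.13,.038]+t),.28],-0.256)
s=arm.state();im=arm.snapshot("wrist");cv2.imwrite("pics/w5.png",im)
cv2.imwrite("pics/w5c.png",cv2.resize(im[160:420,180:420],None,fx=2.2,fy=2.2))
E
```

```text
-0.13 [ 0.4029 -0.2123]
-0.1 [ 0.4319 -0.2199]
-0.088 [ 0.4435 -0.223 ]
[ 0.5673 -0.2554]
t 5.35 pos [ 0.4452 -0.0294  0.2213] F [-0.6537 -0.3453  1.833 ] open 0.01046236020171084
d [-3.754  0.105 -1.175] a [ 0.003 -0.     0.004]
```

View pics/w5c.png

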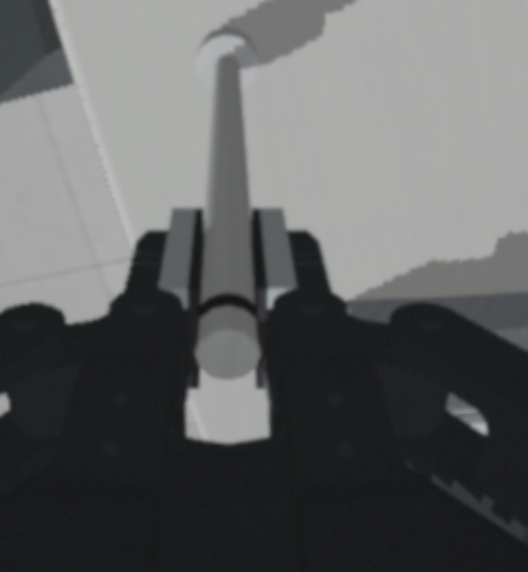

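Request:
arm_command(
  increments=[
    {"dx": 0, "dy": 0, "dz": -0.4, "ax": 0, "ay": 0, "az": 0, "grip": -1},
    {"dx": -0.6, "dy": 0, "dz": -0.7, "ax": 0, "ay": 0, "az": 0, "grip": -1},
    {"dx": -1.4, "dy": 0, "dz": -0.7, "ax": 0, "ay": 0, "az": 0, "grip": -1},
    {"dx": -2.2, "dy": 0.1, "dz": -0.7, "ax": 0, "ay": 0, "az": 0, "grip": -1},
    {"dx": -2.9, "dy": 0.1, "dz": -0.7, "ax": 0, "ay": 0, "az": 0, "grip": -1},
  ],
)

```text
clock: 6.02
ee_pos: [0.4129, -0.1721, 0.2553]
tool_rot: [-2.486, -1.92, 0.001]
contact_force: [-0.3, 0.0, -1.6]
opening: 0.0107
```

```bash
cat >> h.py <<'E'
YAW=-.256;CR=np.array([[np.cos(YAW),-np.sin(YAW)],[np.sin(YAW),np.cos(YAW)]]);CT=np.array([.519,-.282])
def cal(x,y,footz,yaz=YAW):
    s=arm.state();print("now cal",(CR.T@(s['ee_pos'][:2]-CT)*1e3).round(1),"foot z",round((s['ee_pos'][2]-.221)*1e3,1),"Fcal",CR.T@s['contact_force'][:2])
    plan([*(CR@[x/1e3,y/1e3]+CT),.221+footz/1e3],yaz,s)
E
python3 - <<'E'
from h import *
cal(-115,38,35)
E
```

```text
now cal [-130.5   79.4] foot z 34.3 Fcal [-0.2824 -0.0403]
t 6.025 pos [ 0.4129 -0.1721  0.2553] F [-0.2834  0.0325 -1.5652] open 0.010680080933635407
d [-0.828  0.309 -0.015] a [-0.006 -0.001  0.003]
```

Request:
arm_command(
  increments=[
    {"dx": -0.4, "dy": 0.1, "dz": 0, "ax": 0, "ay": 0, "az": 0, "grip": -1},
    {"dx": -0.8, "dy": 0.2, "dz": 0, "ax": 0, "ay": 0, "az": 0, "grip": -1},
    {"dx": -0.8, "dy": 0.3, "dz": 0, "ax": 0, "ay": 0, "az": 0, "grip": -1},
    {"dx": -0.8, "dy": 0.3, "dz": 0, "ax": 0, "ay": 0, "az": 0, "grip": -1},
    {"dx": -0.8, "dy": 0.3, "dz": 0, "ax": 0, "ay": 0, "az": 0, "grip": -1},
  ],
)

```text
clock: 6.65
ee_pos: [0.4179, -0.2127, 0.2558]
tool_rot: [-2.485, -1.922, -0.0]
contact_force: [0.5, 0.5, -1.3]
opening: 0.01
```

```bash
python3 - <<'E'
from h import *
cal(-88,38,35)
s=arm.state();im=arm.snapshot("wrist");cv2.imwrite("pics/w6.png",im)
cv2.imwrite("pics/s6.png",cv2.resize(arm.snapshot("side")[115:275,180:340],None,fx=3.7,fy=3.7,interpolation=cv2.INTER_CUBIC))
print(proj("wrist",[*(CR@[-.08,.059]+CT),.09],s),proj("wrist",[*(CR@[-.08,-.059]+CT),.09],s))
E
```

```text
now cal [-115.4   41.4] foot z 34.8 Fcal [0.4    0.6088]
t 6.65 pos [ 0.4179 -0.2127  0.2558] F [ 0.5411  0.4876 -1.298 ] open 0.010049367841500192
d [-0.07   0.547 -0.004] a [-0.002 -0.002  0.01 ]
(np.float64(319.11443529574126), np.float64(176.4447474299842)) (np.float64(314.84318998371145), np.float64(284.60449953210224))
```

View pics/w6.png

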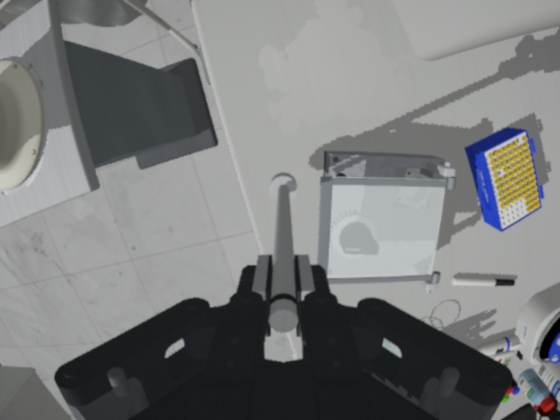

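View pics/s6.png

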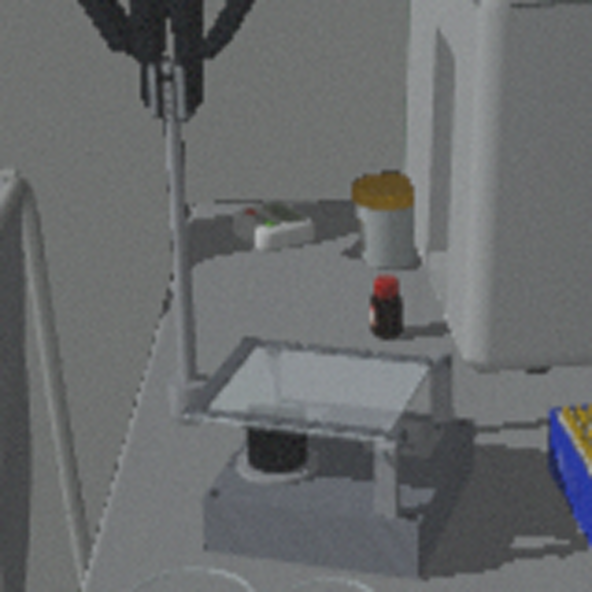

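```bash
python3 - <<'E'
from h import *
s=arm.state()
for p in((283,182),(283,186)):
    X=onz("wrist",*p,.065,s);print((CR.T@(X[:2]-CT)*1e3))
cal(-88,38,35)
E
```

```text
[-114.7565   48.0007]
[-114.7441   43.7229]
now cal [-115.4   41.3] foot z 35.0 Fcal [-0.9126  0.057 ]
t 6.75 pos [ 0.4178 -0.2128  0.256 ] F [-0.8685  0.2863 -1.7786] open 0.01036512638248161
d [-0.068  0.548  0.   ] a [ 0.001 -0.     0.009]
```

Request:
arm_command(
  increments=[
    {"dx": -0.03, "dy": 0.12, "dz": 0, "ax": 0, "ay": 0, "az": 0, "grip": -1},
    {"dx": -0.07, "dy": 0.27, "dz": 0, "ax": 0, "ay": 0, "az": 0, "grip": -1},
    {"dx": -0.07, "dy": 0.42, "dz": 0, "ax": 0, "ay": 0, "az": 0, "grip": -1},
    {"dx": -0.07, "dy": 0.52, "dz": 0, "ax": 0, "ay": 0, "az": 0, "grip": -1},
    {"dx": -0.07, "dy": 0.55, "dz": 0, "ax": 0, "ay": 0, "az": 0, "grip": -1},
  ],
)

```text
clock: 7.38
ee_pos: [0.4438, -0.2238, 0.2557]
tool_rot: [-2.486, -1.92, 0.0]
contact_force: [-0.4, -0.1, -0.8]
opening: 0.0105
```

```bash
python3 - <<'E'
from h import *
cal(-88,38,35)
for th in np.radians([0,10,20,30,40,50,60,65,70,75,80]):
    lx=58-138*np.cos(th);lz=86+138*np.sin(th);print(round(np.degrees(th)),"xc",round(lx-8),"foot z",round(lz-30))
E
```

```text
now cal [-87.5  37.2] foot z 34.7 Fcal [-0.3537 -0.1575]
t 7.375 pos [ 0.4438 -0.2238  0.2557] F [-0.382  -0.0628 -0.7631] open 0.010470767263379975
d [ 0.015 -0.01  -0.006] a [-0.003 -0.001  0.004]
0 xc -88 foot z 56
10 xc -86 foot z 80
20 xc -80 foot z 103
30 xc -70 foot z 125
40 xc -56 foot z 145
50 xc -39 foot z 162
60 xc -19 foot z 176
65 xc -8 foot z 181
70 xc 3 foot z 186
75 xc 14 foot z 189
80 xc 26 foot z 192
```

Request:
arm_command(
  increments=[
    {"dx": 0, "dy": 0, "dz": -0.3, "ax": 0, "ay": 0, "az": 0, "grip": -1},
    {"dx": 0, "dy": 0, "dz": -0.55, "ax": 0, "ay": 0, "az": 0, "grip": -1},
    {"dx": 0, "dy": 0.02, "dz": -0.8, "ax": 0, "ay": 0, "az": 0, "grip": -1},
    {"dx": 0, "dy": 0.06, "dz": -1.1, "ax": 0, "ay": 0, "az": 0, "grip": -1},
    {"dx": 0, "dy": 0.14, "dz": -1.36, "ax": 0, "ay": 0, "az": 0, "grip": -1},
  ],
)

```text
clock: 8.0
ee_pos: [0.4503, -0.2256, 0.3255]
tool_rot: [2.485, 1.92, 0.001]
contact_force: [0.7, -0.6, -2.1]
opening: 0.0103
```

```bash
python3 - <<'E'
from h import *
cal(-80,38,103)
cv2.imwrite("pics/s7.png",cv2.resize(arm.snapshot("side")[75:275,180:340],None,fx=3,fy=3,interpolation=cv2.INTER_CUBIC))
E
```

```text
now cal [-80.8  37.2] foot z 104.5 Fcal [ 0.8177 -0.362 ]
t 8.0 pos [ 0.4503 -0.2256  0.3255] F [ 0.6993 -0.5573 -2.0852] open 0.010258055160084292
d [0.016 0.016 0.031] a [0.007 0.002 0.003]
```

View pics/s7.png

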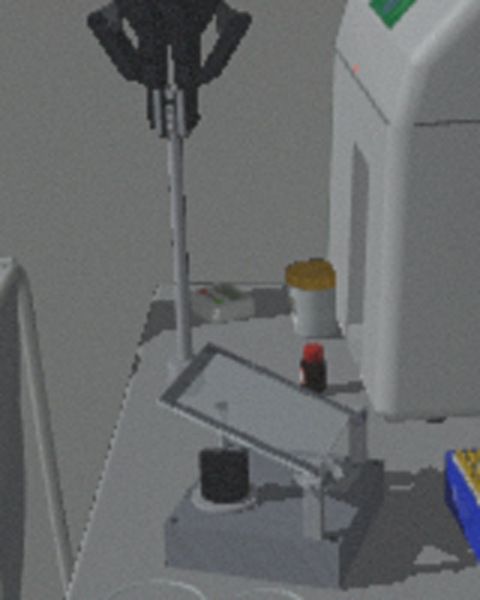

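Request:
arm_command(
  increments=[
    {"dx": 0, "dy": 0.1, "dz": -0.21, "ax": 0, "ay": 0, "az": 0, "grip": -1},
    {"dx": 0, "dy": 0.2, "dz": -0.42, "ax": 0, "ay": 0, "az": 0, "grip": -1},
    {"dx": 0.01, "dy": 0.33, "dz": -0.62, "ax": 0, "ay": 0, "az": 0, "grip": -1},
    {"dx": 0.01, "dy": 0.48, "dz": -0.8, "ax": 0, "ay": 0, "az": 0, "grip": -1},
    {"dx": 0.02, "dy": 0.65, "dz": -0.97, "ax": 0, "ay": 0, "az": 0, "grip": -1},
  ],
)

```text
clock: 8.68
ee_pos: [0.4819, -0.2329, 0.3732]
tool_rot: [2.486, 1.92, -0.0]
contact_force: [-0.9, 0.4, -2.1]
opening: 0.0107
```

```bash
python3 - <<'E'
from h import *
cal(-47,38,154)
E
```

```text
now cal [-48.3  38.2] foot z 152.2 Fcal [-0.9503  0.2098]
t 8.675 pos [ 0.4819 -0.2329  0.3732] F [-0.8662  0.4436 -2.141 ] open 0.010716171863654445
d [-0.003  0.026 -0.035] a [0.001 0.002 0.002]
```

Request:
arm_command(
  increments=[
    {"dx": 0, "dy": 0.18, "dz": -0.18, "ax": 0, "ay": 0, "az": 0, "grip": -1},
    {"dx": 0, "dy": 0.37, "dz": -0.32, "ax": 0, "ay": 0, "az": 0, "grip": -1},
    {"dx": 0, "dy": 0.57, "dz": -0.44, "ax": 0, "ay": 0, "az": 0, "grip": -1},
    {"dx": 0, "dy": 0.79, "dz": -0.5, "ax": 0, "ay": 0, "az": 0, "grip": -1},
    {"dx": 0, "dy": 1, "dz": -0.5, "ax": 0, "ay": 0, "az": 0, "grip": -1},
  ],
)

```text
clock: 9.3
ee_pos: [0.5306, -0.2455, 0.3981]
tool_rot: [2.486, 1.92, 0.0]
contact_force: [-0.2, -0.4, -2.0]
opening: 0.0107
```

```bash
python3 - <<'E'
from h import *
cal(14,38,176)
cv2.imwrite("pics/s8.png",cv2.resize(arm.snapshot("side")[75:275,180:340],None,fx=3,fy=3,interpolation=cv2.INTER_CUBIC))
E
```

```text
now cal [ 2.  38.3] foot z 177.1 Fcal [-0.0759 -0.4068]
t 9.3 pos [ 0.5306 -0.2455  0.3981] F [-0.1764 -0.3744 -2.0119] open 0.010651044120452145
d [-0.005  0.24   0.022] a [0.004 0.001 0.003]
```

View pics/s8.png

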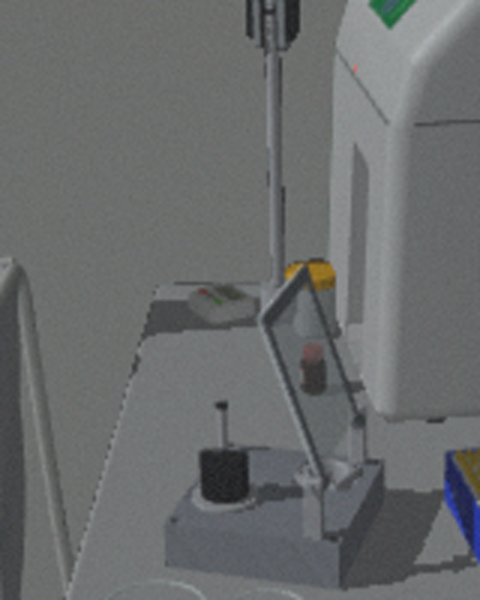

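Request:
arm_command(
  increments=[
    {"dx": 0, "dy": 0.15, "dz": 0, "ax": 0, "ay": 0, "az": 0, "grip": -1},
    {"dx": 0, "dy": 0.3, "dz": 0.2, "ax": 0, "ay": 0, "az": 0, "grip": -1},
    {"dx": 0, "dy": 0.32, "dz": 0.6, "ax": 0, "ay": 0, "az": 0, "grip": -1},
    {"dx": 0, "dy": 0.32, "dz": 1.1, "ax": 0, "ay": 0, "az": 0, "grip": -1},
    {"dx": 0, "dy": 0.32, "dz": 1.6, "ax": 0, "ay": 0, "az": 0, "grip": -1},
  ],
)

```text
clock: 9.98
ee_pos: [0.5459, -0.2494, 0.3157]
tool_rot: [-2.486, -1.92, 0.0]
contact_force: [-0.2, 0.4, -1.3]
opening: 0.0106
```

```bash
python3 - <<'E'
from h import *
cal(18,38,70)
cv2.imwrite("pics/s9.png",cv2.resize(arm.snapshot("side")[75:275,180:340],None,fx=3,fy=3,interpolation=cv2.INTER_CUBIC))
E
```

```text
now cal [17.7 38.3] foot z 94.7 Fcal [-0.2375  0.3068]
t 9.975 pos [ 0.5459 -0.2494  0.3157] F [-0.152  0.357 -1.257] open 0.010597453726728562
d [-0.007  0.006  0.494] a [-0.004 -0.001  0.004]
```

View pics/s9.png

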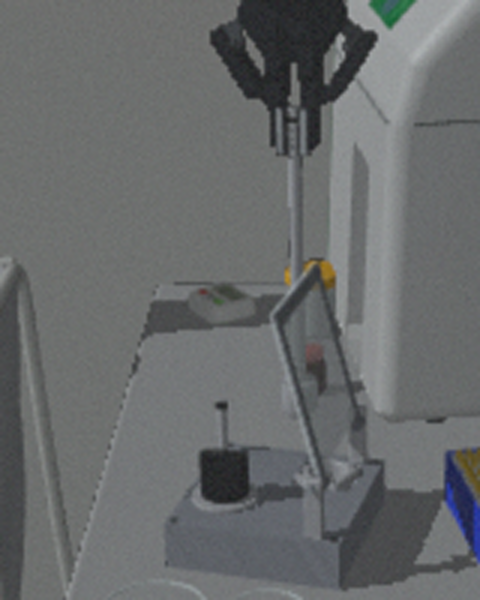

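Request:
arm_command(
  increments=[
    {"dx": 0, "dy": 0, "dz": 0.25, "ax": 0, "ay": 0, "az": 0, "grip": -1},
    {"dx": 0, "dy": 0.1, "dz": 0.5, "ax": 0, "ay": 0, "az": 0, "grip": -1},
    {"dx": -0.01, "dy": 0.25, "dz": 0.7, "ax": 0, "ay": 0, "az": 0, "grip": -1},
    {"dx": -0.03, "dy": 0.4, "dz": 0.75, "ax": 0, "ay": 0, "az": 0, "grip": -1},
    {"dx": -0.03, "dy": 0.46, "dz": 0.75, "ax": 0, "ay": 0, "az": 0, "grip": -1},
  ],
)

```text
clock: 10.65
ee_pos: [0.5682, -0.2569, 0.2795]
tool_rot: [-2.486, -1.92, 0.0]
contact_force: [0.1, -0.2, -2.9]
opening: 0.0105
```

```bash
python3 - <<'E'
from h import *
cal(41,36.6,56)
s=arm.state();im=arm.snapshot("wrist");cv2.imwrite("pics/w10.png",im)
import pickle;pickle.dump(s,open("w10.pkl","wb"))
u,v=map(int,proj("wrist",[.568,-.257,.05],s));print(u,v)
cv2.imwrite("pics/w10c.png",cv2.resize(im[max(0,v-55):v+55,u-60:u+60],None,fx=5,fy=5,interpolation=cv2.INTER_CUBIC))
E
```

```text
now cal [41.3 36.7] foot z 58.5 Fcal [ 0.1584 -0.1457]
t 10.65 pos [ 0.5682 -0.2569  0.2795] F [ 0.1163 -0.181  -2.8508] open 0.010543391014283214
d [-0.003 -0.006  0.05 ] a [-0.003 -0.     0.004]
282 181
```

View pics/w10c.png

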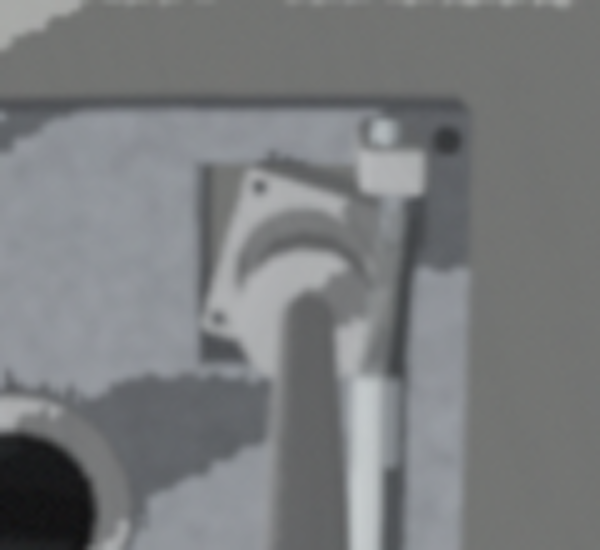

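```bash
python3 - <<'E'
from h import *
import pickle;s2=pickle.load(open("w2.pkl","rb"));s=pickle.load(open("w10.pkl","rb"))
k=lambda x,y:(305+(x+.5)/12-.5,45+(y+.5)/12-.5)
c=lambda x,y:(222+(x+.5)/5-.5,126+(y+.5)/5-.5)
C=lambda X:(CR.T@(X[:2]-CT)*1e3)
for z in(.040,.043,.046):
  A=[C(onz("wrist",*k(*p),z,s2)) for p in((190,125),(100,380),(370,478),(450,218))]
  B=[C(onz("wrist",*c(*p),z,s)) for p in((260,187),(218,318))]
  off=np.mean(B,0)-np.mean(A[:2],0)
  print(z,"A",np.array(A),"B",np.array(B),"off",off,"ctr2",np.mean(A,0),"ctr10",np.mean(A,0)+off)
  # square: centre from two adjacent screws
  e=B[1]-B[0];n=np.array([-e[1],e[0]]);print(" ctr sq",np.mean(B,0)+n/2, np.linalg.norm(e))
  print(" circ l/r",C(onz("wrist",*c(238,280),z,s)),C(onz("wrist",*c(375,285),z,s)),"top",C(onz("wrist",*c(305,208),z,s)))
for z in(.0885,): print("foot rim l/r",C(onz("wrist",*c(240,315),z,s)),C(onz("wrist",*c(375,318),z,s)),"top",C(onz("wrist",*c(305,250),z,s)), "rod base",C(onz("wrist",*c(310,318),z,s)))
E
```

```text
0.04 A [[30.8889 58.2593]
 [20.9344 26.5886]
 [53.0318 16.47  ]
 [61.9018 48.835 ]] B [[30.6648 56.498 ]
 [20.4099 24.6768]] off [-0.3743 -1.8365] ctr2 [41.6892 37.5382] ctr10 [41.3149 35.7017]
 ctr sq [41.448 35.46 ] 33.43285125674671
 circ l/r [25.3055 34.0099] [58.0931 32.8528] top [41.3047 51.4639]
0.043 A [[30.5623 57.6688]
 [20.6723 26.2034]
 [52.5617 16.1503]
 [61.3742 48.3056]] B [[30.7524 56.9286]
 [20.5781 25.3576]] off [ 0.0479 -0.793 ] ctr2 [41.2927 37.082 ] ctr10 [41.3406 36.289 ]
 ctr sq [41.4508 36.056 ] 33.16999031044795
 circ l/r [25.4353 34.6173] [57.965  33.4693] top [41.3087 51.9341]
0.046 A [[30.2357 57.0784]
 [20.4103 25.8182]
 [52.0916 15.8307]
 [60.8467 47.7762]] B [[30.84   57.3592]
 [20.7464 26.0384]] off [0.4702 0.2505] ctr2 [40.8961 36.6259] ctr10 [41.3663 36.8764]
 ctr sq [41.4536 36.652 ] 32.907129364149085
 circ l/r [25.565  35.2247] [57.837  34.0858] top [41.3126 52.4043]
foot rim l/r [27.7628 36.328 ] [56.107  35.7398] top [41.3835 50.2127] rod base [42.4571 35.6978]
```

Request:
arm_command(
  increments=[
    {"dx": 0, "dy": 0, "dz": 0.06, "ax": 0, "ay": 0, "az": 0, "grip": -1},
    {"dx": 0, "dy": 0, "dz": 0.12, "ax": 0, "ay": 0, "az": 0, "grip": -1},
    {"dx": 0, "dy": 0, "dz": 0.18, "ax": 0, "ay": 0, "az": 0, "grip": -1},
    {"dx": 0, "dy": 0, "dz": 0.22, "ax": 0, "ay": 0, "az": 0, "grip": -1},
    {"dx": 0, "dy": 0, "dz": 0.26, "ax": 0, "ay": 0, "az": 0, "grip": -1},
  ],
)

```text
clock: 11.32
ee_pos: [0.5676, -0.2567, 0.2668]
tool_rot: [2.486, 1.92, -0.0]
contact_force: [-0.5, -0.3, -0.7]
opening: 0.0101
```

```bash
python3 - <<'E'
from h import *
cal(41.3,36.4,43)
print(arm.state()['torque'])
E
```

```text
now cal [40.6 36.8] foot z 45.8 Fcal [-0.4552 -0.391 ]
t 11.325 pos [ 0.5676 -0.2567  0.2668] F [-0.5393 -0.263  -0.6729] open 0.01008797891825622
d [-0.009  0.014  0.057] a [0.    0.    0.004]
[0.0071 0.0926 0.0334]
```

Request:
arm_command(
  increments=[
    {"dx": 0, "dy": 0.01, "dz": 0.02, "ax": 0, "ay": 0, "az": 0, "grip": -1},
    {"dx": 0, "dy": 0.01, "dz": 0.04, "ax": 0, "ay": 0, "az": 0, "grip": -1},
    {"dx": 0, "dy": 0.01, "dz": 0.06, "ax": 0, "ay": 0, "az": 0, "grip": -1},
    {"dx": 0, "dy": 0.01, "dz": 0.08, "ax": 0, "ay": 0, "az": 0, "grip": -1},
    {"dx": 0, "dy": 0.01, "dz": 0.08, "ax": 0, "ay": 0, "az": 0, "grip": -1},
  ],
)

```text
clock: 11.95
ee_pos: [0.5681, -0.2568, 0.2628]
tool_rot: [-2.486, -1.92, 0.0]
contact_force: [-0.3, -0.3, -1.8]
opening: 0.0105
```

```bash
python3 - <<'E'
from h import *
cal(41.3,36.4,43)
print(arm.state()['torque'])
E
```

```text
now cal [41.2 36.8] foot z 41.8 Fcal [-0.2062 -0.3808]
t 11.95 pos [ 0.5681 -0.2568  0.2628] F [-0.2959 -0.3162 -1.7852] open 0.01051173617597887
d [-0.009  0.003 -0.025] a [-0.001 -0.     0.004]
[0.0192 0.0707 0.0199]
```

No contact; continue.

Request:
arm_command(
  increments=[
    {"dx": 0, "dy": 0, "dz": 0.02, "ax": 0, "ay": 0, "az": 0, "grip": -1},
    {"dx": 0, "dy": 0, "dz": 0.04, "ax": 0, "ay": 0, "az": 0, "grip": -1},
    {"dx": 0, "dy": 0, "dz": 0.06, "ax": 0, "ay": 0, "az": 0, "grip": -1},
    {"dx": 0, "dy": 0, "dz": 0.07, "ax": 0, "ay": 0, "az": 0, "grip": -1},
    {"dx": 0, "dy": 0, "dz": 0.07, "ax": 0, "ay": 0, "az": 0, "grip": -1},
  ],
)

```text
clock: 12.58
ee_pos: [0.5682, -0.2568, 0.2593]
tool_rot: [-2.486, -1.92, 0.0]
contact_force: [-0.4, 0.2, -0.8]
opening: 0.0104
```

```bash
python3 - <<'E'
from h import *
cal(41.3,36.4,43)
print(arm.state()['torque'])
E
```

```text
now cal [41.2 36.8] foot z 38.3 Fcal [-0.3942  0.0936]
t 12.575 pos [ 0.5682 -0.2568  0.2593] F [-0.3577  0.1904 -0.7511] open 0.010411229772104957
d [-0.009  0.003 -0.093] a [-0.    -0.     0.004]
[ 0.0189  0.0311 -0.0508]
```

Request:
arm_command(
  increments=[
    {"dx": 0, "dy": 0, "dz": 0.02, "ax": 0, "ay": 0, "az": 0, "grip": -1},
    {"dx": 0, "dy": 0, "dz": 0.04, "ax": 0, "ay": 0, "az": 0, "grip": -1},
    {"dx": 0, "dy": 0, "dz": 0.06, "ax": 0, "ay": 0, "az": 0, "grip": -1},
    {"dx": 0, "dy": 0, "dz": 0.07, "ax": 0, "ay": 0, "az": 0, "grip": -1},
    {"dx": 0, "dy": 0, "dz": 0.07, "ax": 0, "ay": 0, "az": 0, "grip": -1},
  ],
)

```text
clock: 13.2
ee_pos: [0.5681, -0.2568, 0.2558]
tool_rot: [-2.486, -1.92, 0.0]
contact_force: [-0.5, 0.1, -1.2]
opening: 0.0105
```

```bash
python3 - <<'E'
from h import *
cal(41.3,36.4,43)
print(arm.state()['torque'])
E
```

```text
now cal [41.2 36.8] foot z 34.8 Fcal [-0.5067 -0.0051]
t 13.2 pos [ 0.5681 -0.2568  0.2558] F [-0.4915  0.1234 -1.234 ] open 0.010549262477402932
d [-0.009  0.003 -0.164] a [-0.001 -0.     0.004]
[ 0.0787  0.0212 -0.0414]
```

Request:
arm_command(
  increments=[
    {"dx": 0, "dy": 0, "dz": 0.02, "ax": 0, "ay": 0, "az": 0, "grip": -1},
    {"dx": 0, "dy": 0, "dz": 0.04, "ax": 0, "ay": 0, "az": 0, "grip": -1},
    {"dx": 0, "dy": 0, "dz": 0.06, "ax": 0, "ay": 0, "az": 0, "grip": -1},
    {"dx": 0, "dy": 0, "dz": 0.08, "ax": 0, "ay": 0, "az": 0, "grip": -1},
    {"dx": 0, "dy": 0, "dz": 0.08, "ax": 0, "ay": 0, "az": 0, "grip": -1},
  ],
)

```text
clock: 13.82
ee_pos: [0.5681, -0.2568, 0.2517]
tool_rot: [-2.486, -1.92, 0.0]
contact_force: [0.4, 0.1, -0.9]
opening: 0.0104
```

```bash
python3 - <<'E'
from h import *
cal(41.3,36.4,43)
print(arm.state()['torque'])
E
```

```text
now cal [41.2 36.8] foot z 30.7 Fcal [0.3043 0.2312]
t 13.825 pos [ 0.5681 -0.2568  0.2517] F [ 0.3529  0.1467 -0.888 ] open 0.010372250849330276
d [-0.009  0.003 -0.245] a [-0.001 -0.     0.004]
[ 0.149  -0.0003 -0.0006]
```

Request:
arm_command(
  increments=[
    {"dx": 0.01, "dy": 0, "dz": 0.02, "ax": 0, "ay": 0, "az": 0, "grip": -1},
    {"dx": 0.01, "dy": 0, "dz": 0.04, "ax": 0, "ay": 0, "az": 0, "grip": -1},
    {"dx": 0.01, "dy": 0, "dz": 0.06, "ax": 0, "ay": 0, "az": 0, "grip": -1},
    {"dx": 0.01, "dy": 0, "dz": 0.08, "ax": 0, "ay": 0, "az": 0, "grip": -1},
    {"dx": 0.01, "dy": 0, "dz": 0.08, "ax": 0, "ay": 0, "az": 0, "grip": -1},
  ],
)

```text
clock: 14.45
ee_pos: [0.5682, -0.2563, 0.2477]
tool_rot: [-2.486, -1.92, 0.0]
contact_force: [0.1, 0.0, -1.4]
opening: 0.0103
```

```bash
python3 - <<'E'
from h import *
cal(41.3,36.4,43)
print(arm.state()['torque'])
E
```

```text
now cal [41.1 37.3] foot z 26.7 Fcal [0.1299 0.074 ]
t 14.45 pos [ 0.5682 -0.2563  0.2477] F [ 0.1444  0.0387 -1.4459] open 0.010326205106057534
d [-0.018  0.003 -0.326] a [-0.002 -0.     0.004]
[ 0.0092  0.0926 -0.0068]
```

Request:
arm_command(
  increments=[
    {"dx": 0, "dy": 0, "dz": 0.02, "ax": 0, "ay": 0, "az": 0, "grip": -1},
    {"dx": 0, "dy": 0, "dz": 0.04, "ax": 0, "ay": 0, "az": 0, "grip": -1},
    {"dx": 0, "dy": 0, "dz": 0.06, "ax": 0, "ay": 0, "az": 0, "grip": -1},
    {"dx": 0, "dy": 0, "dz": 0.08, "ax": 0, "ay": 0, "az": 0, "grip": -1},
    {"dx": 0, "dy": 0, "dz": 0.09, "ax": 0, "ay": 0, "az": 0, "grip": -1},
  ],
)

```text
clock: 15.08
ee_pos: [0.5683, -0.2563, 0.2433]
tool_rot: [-2.486, -1.921, 0.0]
contact_force: [-0.7, 0.2, -1.3]
opening: 0.0104
```

```bash
python3 - <<'E'
from h import *
cal(41.3,36.4,43)
print(arm.state()['torque'])
E
```

```text
now cal [41.2 37.3] foot z 22.3 Fcal [-0.7143  0.0291]
t 15.075 pos [ 0.5683 -0.2563  0.2433] F [-0.6837  0.209  -1.2629] open 0.010416200551170946
d [-0.019  0.003 -0.414] a [-0.001 -0.     0.004]
[-0.038   0.0768 -0.0103]
```

Floor expected at 12–18 mm; finer now.

Request:
arm_command(
  increments=[
    {"dx": 0, "dy": 0, "dz": 0.02, "ax": 0, "ay": 0, "az": 0, "grip": -1},
    {"dx": 0, "dy": 0, "dz": 0.04, "ax": 0, "ay": 0, "az": 0, "grip": -1},
    {"dx": 0, "dy": 0, "dz": 0.06, "ax": 0, "ay": 0, "az": 0, "grip": -1},
    {"dx": 0, "dy": 0, "dz": 0.07, "ax": 0, "ay": 0, "az": 0, "grip": -1},
    {"dx": 0, "dy": 0, "dz": 0.07, "ax": 0, "ay": 0, "az": 0, "grip": -1},
  ],
)

```text
clock: 15.7
ee_pos: [0.5683, -0.2563, 0.2398]
tool_rot: [-2.486, -1.92, 0.0]
contact_force: [-0.9, -0.2, -1.5]
opening: 0.0103
```

```bash
python3 - <<'E'
from h import *
cal(41.3,36.4,43)
print(arm.state()['torque'])
E
```

```text
now cal [41.2 37.3] foot z 18.8 Fcal [-0.8493 -0.3831]
t 15.7 pos [ 0.5683 -0.2563  0.2398] F [-0.9187 -0.1555 -1.4748] open 0.010341448565327885
d [-0.018  0.003 -0.484] a [-0.001 -0.     0.004]
[0.028  0.0641 0.0156]
```

Request:
arm_command(
  increments=[
    {"dx": 0, "dy": 0, "dz": 0.01, "ax": 0, "ay": 0, "az": 0, "grip": -1},
    {"dx": 0, "dy": 0, "dz": 0.02, "ax": 0, "ay": 0, "az": 0, "grip": -1},
    {"dx": 0, "dy": 0, "dz": 0.02, "ax": 0, "ay": 0, "az": 0, "grip": -1},
    {"dx": 0, "dy": 0, "dz": 0.02, "ax": 0, "ay": 0, "az": 0, "grip": -1},
    {"dx": 0, "dy": 0, "dz": 0.02, "ax": 0, "ay": 0, "az": 0, "grip": -1},
  ],
)

```text
clock: 16.32
ee_pos: [0.5683, -0.2563, 0.2389]
tool_rot: [2.486, 1.92, -0.0]
contact_force: [0.1, 0.5, -1.3]
opening: 0.0104
```

Request:
arm_command(
  increments=[
    {"dx": 0, "dy": 0, "dz": 0.01, "ax": 0, "ay": 0, "az": 0, "grip": -1},
    {"dx": 0, "dy": 0, "dz": 0.02, "ax": 0, "ay": 0, "az": 0, "grip": -1},
    {"dx": 0, "dy": 0, "dz": 0.02, "ax": 0, "ay": 0, "az": 0, "grip": -1},
    {"dx": 0, "dy": 0, "dz": 0.02, "ax": 0, "ay": 0, "az": 0, "grip": -1},
    {"dx": 0, "dy": 0, "dz": 0.02, "ax": 0, "ay": 0, "az": 0, "grip": -1},
  ],
)

```text
clock: 16.95
ee_pos: [0.5683, -0.2563, 0.2379]
tool_rot: [-2.486, -1.92, 0.0]
contact_force: [-0.4, -0.7, -1.1]
opening: 0.0104
```

Request:
arm_command(
  increments=[
    {"dx": 0, "dy": 0, "dz": 0.01, "ax": 0, "ay": 0, "az": 0, "grip": -1},
    {"dx": 0, "dy": 0, "dz": 0.02, "ax": 0, "ay": 0, "az": 0, "grip": -1},
    {"dx": 0, "dy": 0, "dz": 0.02, "ax": 0, "ay": 0, "az": 0, "grip": -1},
    {"dx": 0, "dy": 0, "dz": 0.02, "ax": 0, "ay": 0, "az": 0, "grip": -1},
    {"dx": 0, "dy": 0, "dz": 0.02, "ax": 0, "ay": 0, "az": 0, "grip": -1},
  ],
)

```text
clock: 17.58
ee_pos: [0.5684, -0.2564, 0.2378]
tool_rot: [2.485, 1.92, 0.001]
contact_force: [-1.0, 1.2, 5.7]
opening: 0.0108
```

```bash
python3 - <<'E'
from h import *
cal(41.3,36.4,43)
print(arm.state()['torque'])
cv2.imwrite("pics/s11.png",cv2.resize(arm.snapshot("side")[75:275,180:340],None,fx=3,fy=3,interpolation=cv2.INTER_CUBIC))
cal(41.3,36.4,43)
E
```

```text
now cal [41.3 37.3] foot z 16.8 Fcal [-1.2744  0.9346]
t 17.575 pos [ 0.5684 -0.2564  0.2378] F [-0.9962  1.2268  5.7358] open 0.010790669516143594
d [-0.018  0.001 -0.524] a [0.007 0.002 0.004]
[0.0686 0.3444 0.0062]
now cal [41.3 37.3] foot z 16.8 Fcal [-2.6396  0.2816]
t 17.625 pos [ 0.5684 -0.2564  0.2378] F [-2.4823  0.9408  5.5167] open 0.010265373484193078
d [-0.018  0.001 -0.524] a [0.007 0.002 0.004]
```

View pics/s11.png

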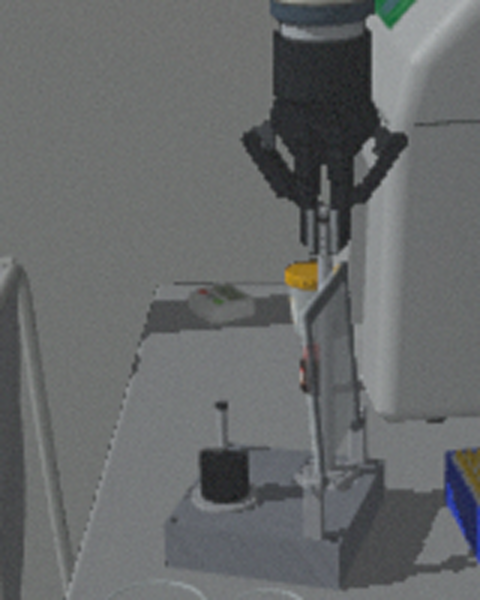

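Request:
arm_command(
  increments=[
    {"dx": 0, "dy": 0, "dz": 0, "ax": 0, "ay": 0, "az": 0, "grip": -0.5},
    {"dx": 0, "dy": 0, "dz": 0, "ax": 0, "ay": 0, "az": 0, "grip": 0},
    {"dx": 0, "dy": 0, "dz": 0, "ax": 0, "ay": 0, "az": 0, "grip": 0.4},
    {"dx": 0, "dy": 0, "dz": 0, "ax": 0, "ay": 0, "az": 0, "grip": 0.4},
    {"dx": 0, "dy": 0, "dz": 0, "ax": 0, "ay": 0, "az": 0, "grip": 0.4},
  ],
)

```text
clock: 18.25
ee_pos: [0.5683, -0.2563, 0.2368]
tool_rot: [-2.486, -1.92, 0.0]
contact_force: [0.2, -0.5, -0.0]
opening: 0.0596
```

```bash
python3 - <<'E'
from h import *
cal(41.3,36.4,80)
im=arm.snapshot("wrist");cv2.imwrite("pics/w12.png",im)
cv2.imwrite("pics/s12.png",cv2.resize(arm.snapshot("side")[75:275,180:340],None,fx=3,fy=3,interpolation=cv2.INTER_CUBIC))
E
```

```text
now cal [41.2 37.3] foot z 15.8 Fcal [ 0.359  -0.4303]
t 18.25 pos [ 0.5683 -0.2563  0.2368] F [ 0.2384 -0.5071 -0.0299] open 0.05964255191992976
d [-0.019  0.002 -1.284] a [-0.001 -0.     0.004]
```

View pics/s12.png

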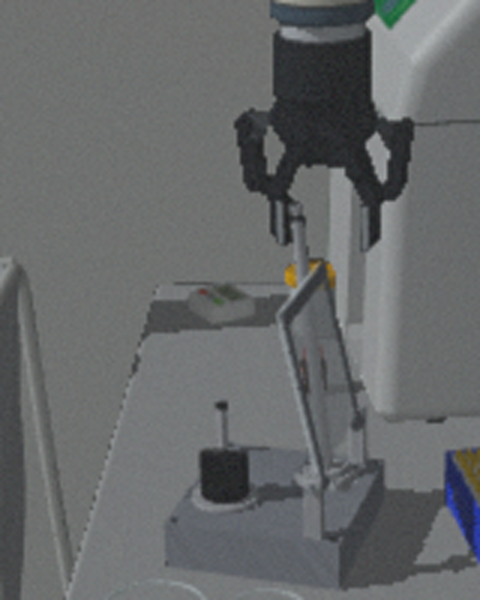

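View pics/w12.png

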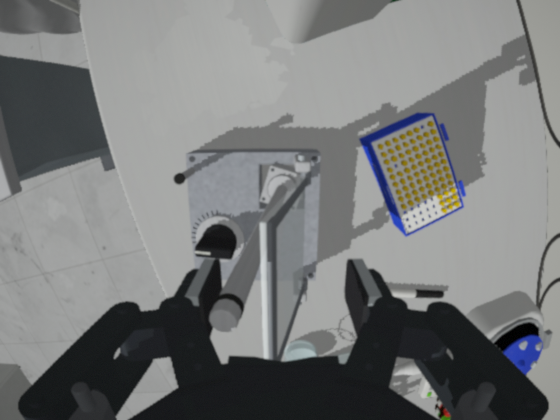

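Request:
arm_command(
  increments=[
    {"dx": 0, "dy": 0, "dz": 0, "ax": 0, "ay": 0, "az": 0, "grip": 1},
    {"dx": 0, "dy": 0, "dz": 0, "ax": 0, "ay": 0, "az": 0, "grip": 1},
    {"dx": 0, "dy": 0, "dz": 0, "ax": 0, "ay": 0, "az": 0, "grip": 1},
    {"dx": 0, "dy": 0, "dz": 0, "ax": 0, "ay": 0, "az": 0, "grip": 1},
    {"dx": 0, "dy": 0, "dz": -0.2, "ax": 0, "ay": 0, "az": 0, "grip": 1},
  ],
)

```text
clock: 18.98
ee_pos: [0.568, -0.2562, 0.2462]
tool_rot: [-2.485, -1.919, 0.001]
contact_force: [-0.6, -0.4, -0.5]
opening: 0.0854
```

```bash
python3 - <<'E'
from h import *
cal(41.3,36.4,80)
cv2.imwrite("pics/s13.png",cv2.resize(arm.snapshot("side")[75:275,180:340],None,fx=3,fy=3,interpolation=cv2.INTER_CUBIC))
E
```

```text
now cal [40.8 37.4] foot z 25.2 Fcal [-0.4686 -0.5544]
t 18.975 pos [ 0.568  -0.2562  0.2462] F [-0.5937 -0.4177 -0.4662] open 0.08536288076482847
d [-0.019  0.007 -1.096] a [-0.011 -0.003  0.004]
```

View pics/s13.png

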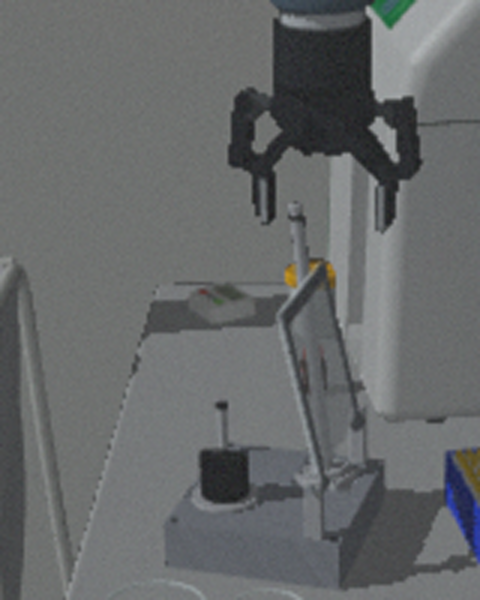

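Request:
arm_command(
  increments=[
    {"dx": 0, "dy": 0, "dz": -0.6, "ax": 0, "ay": 0, "az": 0, "grip": 1},
    {"dx": 0, "dy": 0, "dz": -1.2, "ax": 0, "ay": 0, "az": 0, "grip": 1},
    {"dx": 0, "dy": 0, "dz": -1.7, "ax": 0, "ay": 0, "az": 0, "grip": 1},
    {"dx": -0.4, "dy": -0.6, "dz": -1.8, "ax": 0, "ay": 0, "az": -0.8, "grip": 0.3},
    {"dx": -1, "dy": -1.2, "dz": -1.8, "ax": 0, "ay": 0, "az": -1.8, "grip": 0.3},
  ],
)

```text
clock: 19.65
ee_pos: [0.4974, -0.2895, 0.3384]
tool_rot: [2.145, 2.292, 0.001]
contact_force: [1.2, -0.4, 0.0]
opening: 0.0559
```

```bash
python3 - <<'E'
from h import *
plan([.4848,-.2957,.30],1.253)
im=arm.snapshot("wrist");cv2.imwrite("pics/w14.png",im)
E
```

```text
t 19.65 pos [ 0.4974 -0.2895  0.3384] F [ 1.173  -0.3549  0.0088] open 0.05588233906397169
d [-0.107 -0.261  0.769] a [ 0.005  0.014 -6.801]
```

View pics/w14.png

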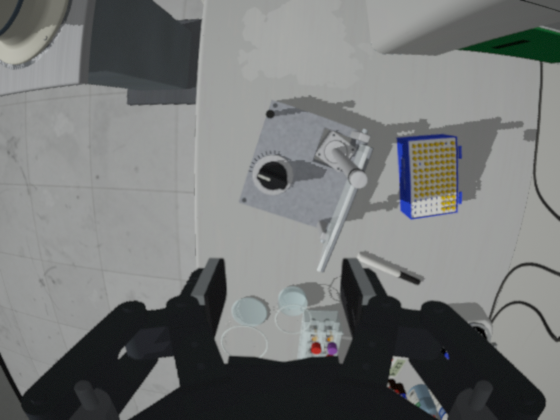

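```bash
python3 - <<'E'
from h import *
im=cv2.imread("pics/w14.png")
cv2.imwrite("pics/w14c.png",cv2.resize(im[145:210,240:310],None,fx=9,fy=9,interpolation=cv2.INTER_CUBIC))
E
```

```text
(no output)
```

View pics/w14c.png

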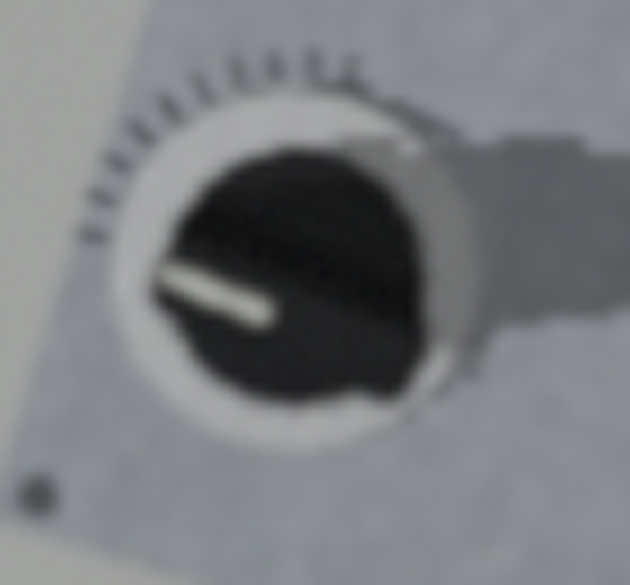

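Request:
arm_command(
  increments=[
    {"dx": 0, "dy": 0, "dz": 0, "ax": 0, "ay": 0, "az": -1, "grip": 0.3},
    {"dx": 0, "dy": 0, "dz": 0, "ax": 0, "ay": 0, "az": -2, "grip": 0.3},
    {"dx": 0, "dy": 0, "dz": 0, "ax": 0, "ay": 0, "az": -3, "grip": 0.3},
    {"dx": 0, "dy": 0, "dz": 0, "ax": 0, "ay": 0, "az": -4, "grip": 0.3},
    {"dx": 0, "dy": 0, "dz": 0, "ax": 0, "ay": 0, "az": -5, "grip": 0.3},
  ],
)

```text
clock: 20.32
ee_pos: [0.4977, -0.2896, 0.3377]
tool_rot: [0.98, 2.984, -0.0]
contact_force: [-0.2, -0.9, 0.2]
opening: 0.0557
```

```bash
python3 - <<'E'
from h import *
s={'ee_pos':np.array([.4974,-.2895,.3384]),'tool_rot':np.array([2.145,2.292,.001])}
c=lambda x,y:(240+(x+.5)/9-.5,145+(y+.5)/9-.5)
A=onz("wrist",*c(163,275),.082,s)[:2];B=onz("wrist",*c(270,315),.082,s)[:2];d=B-A
print(A,B,np.arctan2(d[1],d[0]))
print("skirt ctr",onz("wrist",*c(295,272),.047,s))
A=onz("wrist",*c(155,285),.082,s)[:2];B=onz("wrist",*c(400,385),.082,s)[:2];print("bar lower edge",np.arctan2(*(B-A)[::-1]))
plan([.4848,-.2957,.20],1.26)
E
```

```text
[ 0.4676 -0.2907] [ 0.4827 -0.2955] -0.30179160823109397
skirt ctr [ 0.4851 -0.2956  0.047 ]
bar lower edge -0.3311954946444389
t 20.325 pos [ 0.4977 -0.2896  0.3377] F [-0.1612 -0.8518  0.2048] open 0.055653578730705436
d [ 0.138 -0.252  2.753] a [-0.001  0.006 -1.854]
```

Request:
arm_command(
  increments=[
    {"dx": 0.1, "dy": -0.2, "dz": 0.4, "ax": 0, "ay": 0, "az": -0.9, "grip": 0.3},
    {"dx": 0.14, "dy": -0.25, "dz": 1, "ax": 0, "ay": 0, "az": -1.7, "grip": 0.3},
    {"dx": 0.14, "dy": -0.25, "dz": 1.8, "ax": 0, "ay": 0, "az": -1.85, "grip": 0.3},
    {"dx": 0.14, "dy": -0.25, "dz": 2.6, "ax": 0, "ay": 0, "az": -1.85, "grip": 0.3},
    {"dx": 0.14, "dy": -0.25, "dz": 3, "ax": 0, "ay": 0, "az": -1.85, "grip": 0.3},
  ],
)

```text
clock: 20.95
ee_pos: [0.484, -0.295, 0.1849]
tool_rot: [-0.496, -3.1, -0.002]
contact_force: [-0.3, 0.2, -0.0]
opening: 0.0552
```

```bash
python3 - <<'E'
from h import *
plan([.485,-.2957,.06],1.26)
im=arm.snapshot("wrist");cv2.imwrite("pics/w15.png",im)
cv2.imwrite("pics/s15.png",cv2.resize(arm.snapshot("side")[75:275,180:340],None,fx=3,fy=3,interpolation=cv2.INTER_CUBIC))
E
```

```text
t 20.95 pos [ 0.484  -0.295   0.1849] F [-0.3006  0.1796 -0.0241] open 0.05521899479283108
d [-0.029 -0.009  2.497] a [ 0.004 -0.014 -0.036]
```

View pics/w15.png

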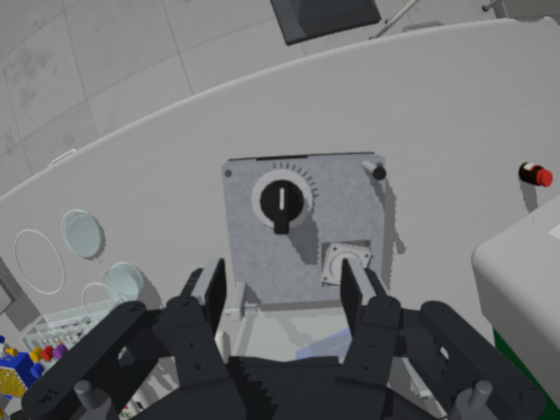

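View pics/s15.png

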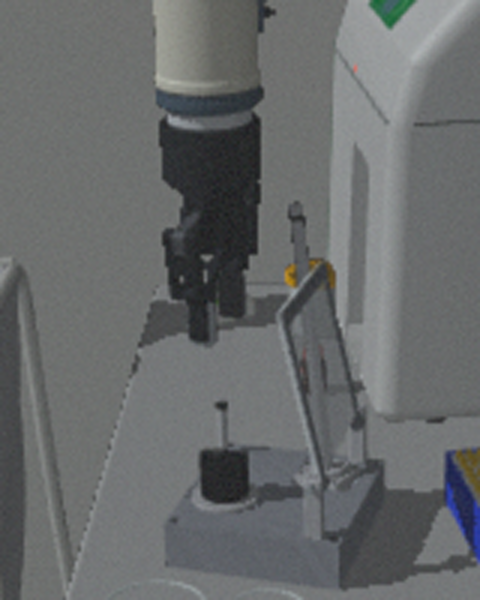

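Request:
arm_command(
  increments=[
    {"dx": -0.02, "dy": -0.01, "dz": 0.6, "ax": 0, "ay": 0, "az": 0, "grip": 0.3},
    {"dx": -0.02, "dy": -0.01, "dz": 1.2, "ax": 0, "ay": 0, "az": 0, "grip": 0.3},
    {"dx": -0.02, "dy": -0.01, "dz": 1.7, "ax": 0, "ay": 0, "az": 0, "grip": 0.3},
    {"dx": -0.02, "dy": -0.01, "dz": 2, "ax": 0, "ay": 0, "az": 0, "grip": 0.3},
    {"dx": -0.02, "dy": -0.01, "dz": 2.2, "ax": 0, "ay": 0, "az": 0, "grip": 0.3},
  ],
)

```text
clock: 21.68
ee_pos: [0.4859, -0.2966, 0.0778]
tool_rot: [0.495, 3.101, -0.001]
contact_force: [0.4, 0.7, 0.1]
opening: 0.0558
```

```bash
python3 - <<'E'
from h import *
plan([.485,-.2957,.06],1.26)
im=arm.snapshot("wrist");cv2.imwrite("pics/w16.png",im[150:420,150:420])
E
```

```text
t 21.675 pos [ 0.4859 -0.2966  0.0778] F [0.4045 0.6899 0.0848] open 0.05579032831991425
d [0.024 0.011 0.355] a [-0.003  0.01  -0.033]
```

View pics/w16.png

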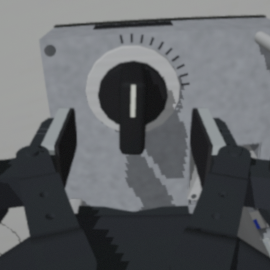

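Request:
arm_command(
  increments=[
    {"dx": 0.02, "dy": 0.01, "dz": 0.15, "ax": 0, "ay": 0, "az": 0, "grip": 0.3},
    {"dx": 0.02, "dy": 0.01, "dz": 0.34, "ax": 0, "ay": 0, "az": 0, "grip": 0.3},
    {"dx": 0.02, "dy": 0.01, "dz": 0.34, "ax": 0, "ay": 0, "az": 0, "grip": -0.2},
    {"dx": 0.02, "dy": 0.01, "dz": 0.34, "ax": 0, "ay": 0, "az": 0, "grip": -1},
    {"dx": 0.02, "dy": 0.01, "dz": 0.34, "ax": 0, "ay": 0, "az": 0, "grip": -1},
  ],
)

```text
clock: 22.35
ee_pos: [0.4845, -0.2963, 0.0606]
tool_rot: [0.495, 3.102, -0.003]
contact_force: [-1.3, -3.8, 0.3]
opening: 0.0119
```

Request:
arm_command(
  increments=[
    {"dx": 0, "dy": 0, "dz": 0, "ax": 0, "ay": 0, "az": 0, "grip": -1},
    {"dx": 0, "dy": 0, "dz": 0, "ax": 0, "ay": 0, "az": 0, "grip": -1},
    {"dx": 0, "dy": 0, "dz": 0, "ax": 0, "ay": 0, "az": 0, "grip": -1},
    {"dx": 0, "dy": 0, "dz": 0, "ax": 0, "ay": 0, "az": 0.3, "grip": -1},
    {"dx": 0, "dy": 0, "dz": 0, "ax": 0, "ay": 0, "az": 0.6, "grip": -1},
  ],
)

```text
clock: 22.98
ee_pos: [0.4845, -0.2963, 0.0606]
tool_rot: [0.66, 3.071, -0.003]
contact_force: [-2.0, -5.1, 1.7]
opening: 0.0115
```

```bash
python3 - <<'E'
from h import *
plan([.485,-.2957,.06],-0.03)
print(arm.state()['torque'])
E
```

```text
t 22.975 pos [ 0.4845 -0.2963  0.0606] F [-1.9796 -5.1184  1.6706] open 0.011478838137259596
d [-0.004  0.016  0.011] a [-0.004  0.011  6.746]
[-0.7862  0.3067  0.0705]
```

Request:
arm_command(
  increments=[
    {"dx": 0, "dy": -0.01, "dz": 0, "ax": 0, "ay": 0, "az": 0.7, "grip": -1},
    {"dx": 0, "dy": -0.01, "dz": 0, "ax": 0, "ay": 0, "az": 1.4, "grip": -1},
    {"dx": 0, "dy": -0.01, "dz": 0, "ax": 0, "ay": 0, "az": 2.1, "grip": -1},
    {"dx": 0, "dy": -0.01, "dz": 0, "ax": 0, "ay": 0, "az": 2.8, "grip": -1},
    {"dx": 0, "dy": -0.01, "dz": 0, "ax": 0, "ay": 0, "az": 3.5, "grip": -1},
  ],
)

```text
clock: 23.6
ee_pos: [0.4844, -0.2966, 0.0606]
tool_rot: [1.555, 2.728, -0.002]
contact_force: [-2.3, -5.0, 1.4]
opening: 0.0115
```

```bash
python3 - <<'E'
from h import *
plan([.485,-.2957,.06],-0.035)
print(arm.state()['torque'])
cv2.imwrite("pics/s17.png",cv2.resize(arm.snapshot("side")[75:275,180:340],None,fx=3,fy=3,interpolation=cv2.INTER_CUBIC))
E
```

```text
t 23.6 pos [ 0.4844 -0.2966  0.0606] F [-2.3483 -4.9856  1.4227] open 0.011549857573882523
d [0.01  0.02  0.011] a [0.001 0.01  3.263]
[-0.751   0.2323  0.0734]
```

View pics/s17.png

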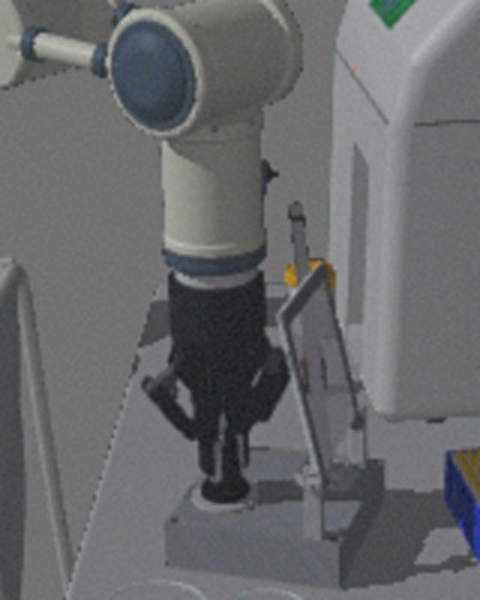

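```bash
python3 - <<'E'
from h import *
im=arm.snapshot("side")
cv2.imwrite("pics/s18.png",cv2.resize(im[140:215,230:330],None,fx=8,fy=8,interpolation=cv2.INTER_CUBIC))
for th in np.arange(1.15,1.5,.05):
    o=[]
    for y in(-.059,.059):
        x=.058-.138*np.cos(th);z=.086+.138*np.sin(th)
        u,v=proj("side",[*(CR@[x,y]+CT),z]);o+=[((u-230)*8).round(),((v-140)*8).round()]
    print(round(th,2),o,"lip rel knob",round((x+.03)*1e3))
# rod top
for tl in(0,.05,.1,.15):
    u,v=proj("side",[*(CR@[.0413-.26*np.sin(tl),.037]+CT),.0165+.26*np.cos(tl)]);print(tl,(u-180)*3,(v-75)*3)
E
```

```text
1.15 [np.float64(242.0), np.float64(334.0), np.float64(361.0), np.float64(192.0)] lip rel knob 32
1.2 [np.float64(263.0), np.float64(327.0), np.float64(381.0), np.float64(186.0)] lip rel knob 38
1.25 [np.float64(285.0), np.float64(322.0), np.float64(401.0), np.float64(180.0)] lip rel knob 44
1.3 [np.float64(308.0), np.float64(317.0), np.float64(422.0), np.float64(175.0)] lip rel knob 51
1.35 [np.float64(330.0), np.float64(313.0), np.float64(443.0), np.float64(172.0)] lip rel knob 58
1.4 [np.float64(353.0), np.float64(311.0), np.float64(465.0), np.float64(169.0)] lip rel knob 65
1.45 [np.float64(377.0), np.float64(310.0), np.float64(486.0), np.float64(168.0)] lip rel knob 71
1.5 [np.float64(400.0), np.float64(310.0), np.float64(508.0), np.float64(168.0)] lip rel knob 78
0 324.2865499449698 202.87783441368646
0.05 308.2725411878357 202.14619160560406
0.1 292.4048998379289 202.2116970585936
0.15 276.7310054563936 203.0670442353913
```

View pics/s18.png

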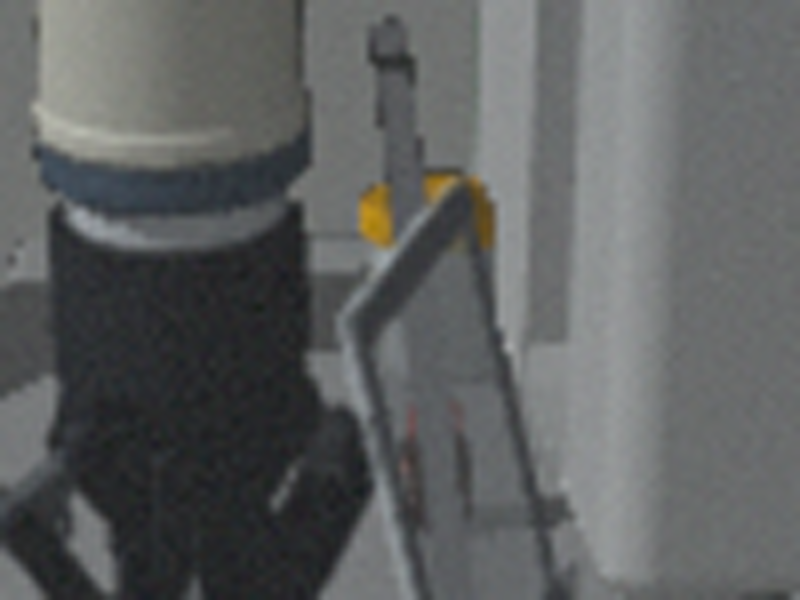

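Request:
arm_command(
  increments=[
    {"dx": 0, "dy": 0, "dz": 0, "ax": 0, "ay": 0, "az": 0, "grip": -0.3},
    {"dx": 0, "dy": 0, "dz": 0, "ax": 0, "ay": 0, "az": 0, "grip": -0.3},
    {"dx": 0, "dy": 0, "dz": -0.1, "ax": 0, "ay": 0, "az": 0, "grip": -0.3},
    {"dx": 0, "dy": 0, "dz": -0.8, "ax": 0, "ay": 0, "az": 0, "grip": -0.3},
    {"dx": 0, "dy": 0, "dz": -1.2, "ax": 0, "ay": 0, "az": 0, "grip": -0.3},
  ],
)

```text
clock: 24.32
ee_pos: [0.485, -0.296, 0.1222]
tool_rot: [1.548, 2.731, 0.0]
contact_force: [0.0, -0.6, 0.4]
opening: 0.03
```

```bash
cat >> h.py <<'E'
KN=np.array([.485,-.2957])
def knob(rx,ry,z,yaz=YAW+np.pi/2):
    s=arm.state();print("rel knob cal",(CR.T@(s['ee_pos'][:2]-KN)*1e3).round(1),"Fcal",CR.T@s['contact_force'][:2],"tq",s['torque'])
    plan([*(KN+CR@[rx/1e3,ry/1e3]),z],yaz,s)
E
python3 - <<'E'
from h import *
knob(-40,12,.12)
E
```

```text
rel knob cal [ 0.1 -0.3] Fcal [ 0.1713 -0.5582] tq [ 0.0222 -0.0396 -0.0171]
t 24.325 pos [ 0.485  -0.296   0.1222] F [ 0.0243 -0.5834  0.3838] open 0.030032770826098842
d [ 0.745 -0.385  0.042] a [ 0.002  0.014 -4.445]
```

Request:
arm_command(
  increments=[
    {"dx": 0.4, "dy": -0.2, "dz": 0, "ax": 0, "ay": 0, "az": -0.9, "grip": -1},
    {"dx": 0.7, "dy": -0.35, "dz": 0, "ax": 0, "ay": 0, "az": -1.9, "grip": -1},
    {"dx": 0.74, "dy": -0.38, "dz": 0, "ax": 0, "ay": 0, "az": -2.9, "grip": -1},
    {"dx": 0.74, "dy": -0.38, "dz": 0, "ax": 0, "ay": 0, "az": -3.9, "grip": -1},
    {"dx": 0.74, "dy": -0.38, "dz": 0, "ax": 0, "ay": 0, "az": -4.45, "grip": -1},
  ],
)

```text
clock: 24.95
ee_pos: [0.4491, -0.2738, 0.1204]
tool_rot: [0.393, 3.116, -0.0]
contact_force: [0.0, 0.1, -0.1]
opening: 0.0003
```

```bash
python3 - <<'E'
from h import *
knob(-40,12,.062)
s=arm.state();im=arm.snapshot("wrist");cv2.imwrite("pics/w19.png",cv2.resize(im[100:420,140:440],None,fx=1.8,fy=1.8))
print(s['q'])
E
```

```text
rel knob cal [-40.2  12.1] Fcal [0.0025 0.0765] tq [ 0.0561 -0.0168  0.0081]
t 24.95 pos [ 0.4491 -0.2738  0.1204] F [ 0.0218  0.0734 -0.0837] open 0.00028485420829971533
d [-0.004 -0.003  1.168] a [-0.     0.004  0.027]
[-0.6122 -0.1028  1.6198  0.0002  1.6239 -1.9318]
```

View pics/w19.png

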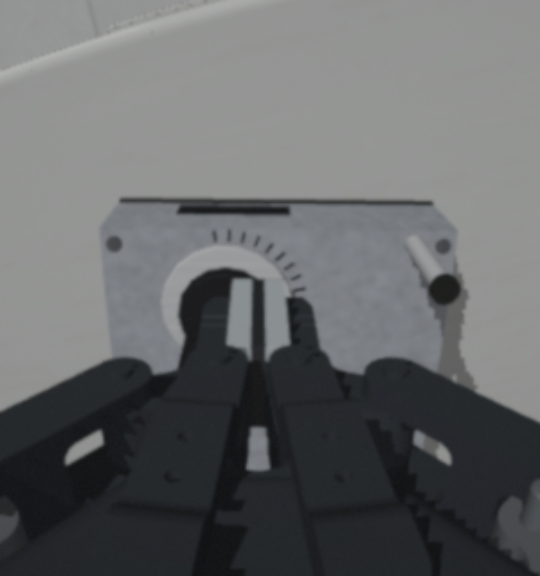

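Request:
arm_command(
  increments=[
    {"dx": 0, "dy": 0, "dz": 0.4, "ax": 0, "ay": 0, "az": 0, "grip": -1},
    {"dx": 0, "dy": 0, "dz": 0.8, "ax": 0, "ay": 0, "az": 0, "grip": -1},
    {"dx": 0, "dy": 0, "dz": 1.1, "ax": 0, "ay": 0, "az": 0, "grip": -1},
    {"dx": 0, "dy": 0, "dz": 1.15, "ax": 0, "ay": 0, "az": 0, "grip": -1},
    {"dx": 0, "dy": 0, "dz": 1.15, "ax": 0, "ay": 0, "az": 0, "grip": -1},
  ],
)

```text
clock: 25.62
ee_pos: [0.449, -0.2738, 0.0623]
tool_rot: [-0.4, -3.116, -0.0]
contact_force: [0.3, 0.4, -0.2]
opening: 0.0002
```

```bash
python3 - <<'E'
from h import *
knob(-24,12,.062)
E
```

```text
rel knob cal [-40.3  12.1] Fcal [0.2181 0.4412] tq [-0.0083  0.0128  0.0526]
t 25.625 pos [ 0.449  -0.2738  0.0623] F [ 0.3227  0.3716 -0.1954] open 0.00016785468269896908
d [-0.327 -0.001  0.006] a [ 0.001 -0.002  0.003]
```

Request:
arm_command(
  increments=[
    {"dx": -0.06, "dy": 0, "dz": 0, "ax": 0, "ay": 0, "az": 0, "grip": -1},
    {"dx": -0.12, "dy": 0, "dz": 0, "ax": 0, "ay": 0, "az": 0, "grip": -1},
    {"dx": -0.18, "dy": 0, "dz": 0, "ax": 0, "ay": 0, "az": 0, "grip": -1},
    {"dx": -0.24, "dy": 0, "dz": 0, "ax": 0, "ay": 0, "az": 0, "grip": -1},
    {"dx": -0.28, "dy": 0, "dz": 0, "ax": 0, "ay": 0, "az": 0, "grip": -1},
  ],
)

```text
clock: 26.25
ee_pos: [0.4603, -0.2758, 0.0626]
tool_rot: [-0.399, -3.109, -0.005]
contact_force: [-14.1, 10.1, 10.5]
opening: 0.0
```

```bash
python3 - <<'E'
from h import *
knob(-24,12,.062)
E
```

```text
rel knob cal [-28.9  13. ] Fcal [-16.1763   6.1614] tq [1.5988 2.2842 0.0375]
t 26.25 pos [ 0.4603 -0.2758  0.0626] F [-14.089   10.0567  10.4708] open 3.563905976849727e-05
d [-0.099 -0.02   0.011] a [ 0.013 -0.042  0.004]
```

Request:
arm_command(
  increments=[
    {"dx": 0.05, "dy": 0, "dz": -0.02, "ax": 0, "ay": 0, "az": 0, "grip": -1},
    {"dx": 0.12, "dy": -0.05, "dz": -0.02, "ax": 0, "ay": 0, "az": 0, "grip": -1},
    {"dx": 0.13, "dy": -0.15, "dz": -0.02, "ax": 0, "ay": 0, "az": 0, "grip": -1},
    {"dx": 0.13, "dy": -0.22, "dz": -0.02, "ax": 0, "ay": 0, "az": 0, "grip": -1},
    {"dx": 0.13, "dy": -0.22, "dz": -0.02, "ax": 0, "ay": 0, "az": 0, "grip": -1},
  ],
)

```text
clock: 26.88
ee_pos: [0.4535, -0.2868, 0.0634]
tool_rot: [0.401, 3.116, -0.0]
contact_force: [-0.6, 0.1, 0.2]
opening: 0.0001
```

```bash
python3 - <<'E'
from h import *
knob(-24,12,.063)
im=arm.snapshot("top");cv2.imwrite("pics/t20.png",cv2.resize(im[180:260,270:360],None,fx=7,fy=7,interpolation=cv2.INTER_CUBIC))
im=arm.snapshot("wrist");cv2.imwrite("pics/w20.png",cv2.resize(im[100:420,140:440],None,fx=1.8,fy=1.8))
E
```

```text
rel knob cal [-32.7   0.6] Fcal [-0.5913 -0.0926] tq [-0.0073 -0.0173  0.0223]
t 26.875 pos [ 0.4535 -0.2868  0.0634] F [-0.5955  0.0602  0.1667] open 0.00013582710723764843
d [-0.175  0.228  0.009] a [-0.001  0.001  0.   ]
```

View pics/w20.png

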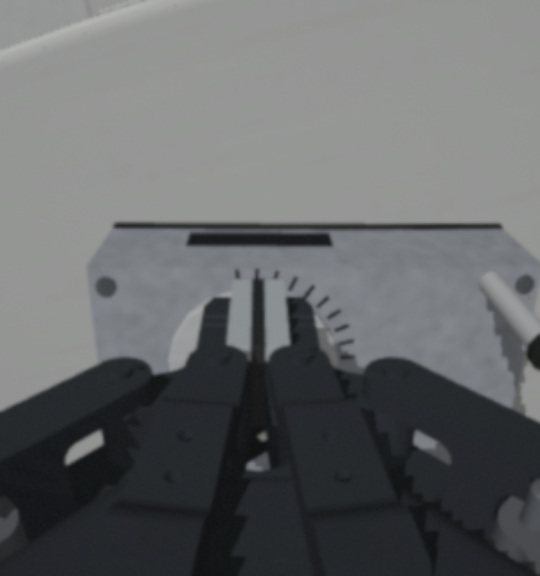

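View pics/t20.png

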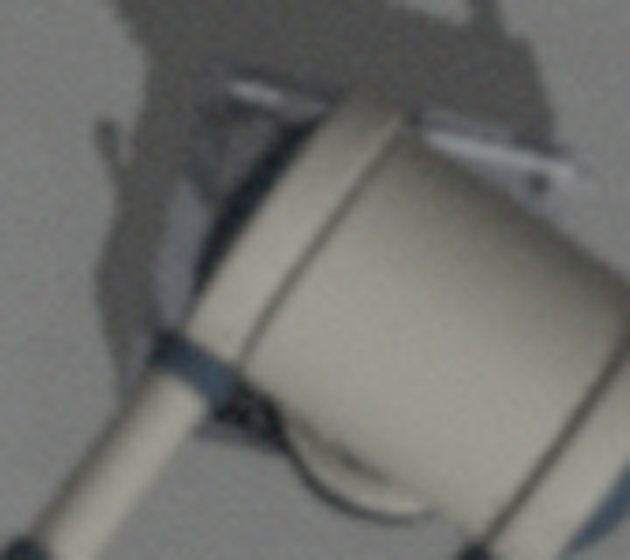

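Request:
arm_command(
  increments=[
    {"dx": -0.04, "dy": 0.03, "dz": 0, "ax": 0, "ay": 0, "az": 0, "grip": -1},
    {"dx": -0.07, "dy": 0.08, "dz": 0, "ax": 0, "ay": 0, "az": 0, "grip": -1},
    {"dx": -0.09, "dy": 0.13, "dz": 0, "ax": 0, "ay": 0, "az": 0, "grip": -1},
    {"dx": -0.11, "dy": 0.17, "dz": 0, "ax": 0, "ay": 0, "az": 0, "grip": -1},
    {"dx": -0.12, "dy": 0.2, "dz": 0, "ax": 0, "ay": 0, "az": 0, "grip": -1},
  ],
)

```text
clock: 27.6
ee_pos: [0.4617, -0.2781, 0.0632]
tool_rot: [-0.4, -3.115, -0.0]
contact_force: [-3.5, -0.9, -1.5]
opening: 0.0002
```

```bash
python3 - <<'E'
from h import *
knob(-24,12,.063)
E
```

```text
rel knob cal [-27.   11.2] Fcal [-3.1923 -1.7927] tq [-0.1554  0.5209 -0.0129]
t 27.6 pos [ 0.4617 -0.2781  0.0632] F [-3.5422 -0.926  -1.5148] open 0.00017485552400866347
d [-0.061  0.017  0.003] a [-0.    -0.004  0.004]
```

Request:
arm_command(
  increments=[
    {"dx": -0.02, "dy": 0.03, "dz": 0, "ax": 0, "ay": 0, "az": 0, "grip": -1},
    {"dx": -0.04, "dy": 0.06, "dz": 0, "ax": 0, "ay": 0, "az": 0, "grip": -1},
    {"dx": -0.06, "dy": 0.08, "dz": 0, "ax": 0, "ay": 0, "az": 0, "grip": -1},
    {"dx": -0.08, "dy": 0.09, "dz": 0, "ax": 0, "ay": 0, "az": 0, "grip": -1},
    {"dx": -0.08, "dy": 0.09, "dz": 0, "ax": 0, "ay": 0, "az": 0, "grip": -1},
  ],
)

```text
clock: 28.22
ee_pos: [0.467, -0.2747, 0.0633]
tool_rot: [0.4, 3.116, 0.001]
contact_force: [-3.3, -0.2, -0.9]
opening: -0.0
```

```bash
python3 - <<'E'
from h import *
knob(-24,12,.063)
E
```

```text
rel knob cal [-22.8  15.8] Fcal [-3.1748 -0.9937] tq [-0.0633  0.4652 -0.0121]
t 28.225 pos [ 0.467  -0.2747  0.0633] F [-3.323  -0.1574 -0.9353] open -3.6307086511680635e-05
d [ 0.025 -0.076  0.007] a [ 0.002 -0.     0.005]
```

Request:
arm_command(
  increments=[
    {"dx": -0.02, "dy": 0.01, "dz": 0, "ax": 0, "ay": 0, "az": 0, "grip": -1},
    {"dx": -0.04, "dy": 0.02, "dz": 0, "ax": 0, "ay": 0, "az": 0, "grip": -1},
    {"dx": -0.05, "dy": 0.02, "dz": 0, "ax": 0, "ay": 0, "az": 0, "grip": -1},
    {"dx": -0.05, "dy": 0.02, "dz": 0, "ax": 0, "ay": 0, "az": 0, "grip": -1},
    {"dx": -0.05, "dy": 0.02, "dz": 0, "ax": 0, "ay": 0, "az": 0, "grip": -1},
  ],
)

```text
clock: 28.85
ee_pos: [0.4679, -0.2745, 0.0633]
tool_rot: [-0.4, -3.112, -0.0]
contact_force: [-9.5, 1.1, 2.4]
opening: 0.0001
```

```bash
python3 - <<'E'
from h import *
knob(-24,12,.063)
E
```

```text
rel knob cal [-22.   16.2] Fcal [-9.4499 -1.2875] tq [ 0.0874  1.6162 -0.0681]
t 28.85 pos [ 0.4679 -0.2745  0.0633] F [-9.468   1.1473  2.4437] open 9.77844682708186e-05
d [ 0.041 -0.084  0.006] a [-0.002 -0.023  0.   ]
```

Request:
arm_command(
  increments=[
    {"dx": 0, "dy": 0, "dz": 0, "ax": 0, "ay": 0, "az": 0, "grip": -1},
    {"dx": 0.15, "dy": -0.05, "dz": 0, "ax": 0, "ay": 0, "az": 0, "grip": -1},
    {"dx": 0.4, "dy": -0.1, "dz": 0, "ax": 0, "ay": 0, "az": 0, "grip": -1},
    {"dx": 0.7, "dy": -0.1, "dz": -0.7, "ax": 0, "ay": 0, "az": 0, "grip": -1},
    {"dx": 0.8, "dy": -0.1, "dz": -1.7, "ax": 0, "ay": 0, "az": 0, "grip": -1},
  ],
)

```text
clock: 29.48
ee_pos: [0.428, -0.2685, 0.1479]
tool_rot: [-0.4, -3.114, -0.003]
contact_force: [0.2, -0.9, 0.3]
opening: -0.0003
```

Request:
arm_command(
  increments=[
    {"dx": 0, "dy": 0, "dz": -1.2, "ax": 0, "ay": 0, "az": 0, "grip": -1},
    {"dx": 0, "dy": -0.5, "dz": -2.3, "ax": 0, "ay": 0, "az": 0, "grip": -1},
    {"dx": -0.3, "dy": -1.2, "dz": -3.2, "ax": 0, "ay": 0, "az": 0, "grip": -1},
    {"dx": -0.6, "dy": -1.8, "dz": -3.6, "ax": 0, "ay": 0, "az": 0, "grip": -1},
    {"dx": -0.6, "dy": -2, "dz": -3.6, "ax": 0, "ay": 0, "az": 0, "grip": -1},
  ],
)

```text
clock: 30.1
ee_pos: [0.4334, -0.3752, 0.3298]
tool_rot: [0.401, 3.113, -0.003]
contact_force: [0.9, 0.2, -0.9]
opening: 0.0
```

```bash
python3 - <<'E'
from h import *
knob(-24,12,.063)
import pickle;s=arm.state();pickle.dump(s,open("w21.pkl","wb"))
im=arm.snapshot("wrist");cv2.imwrite("pics/w21.png",im)
im=arm.snapshot("side");cv2.imwrite("pics/s21.png",im);cv2.imwrite("pics/s21c.png",cv2.resize(im[75:275,180:340],None,fx=3,fy=3,interpolation=cv2.INTER_CUBIC))
E
```

```text
rel knob cal [-29.8 -90. ] Fcal [0.8232 0.4636] tq [-0.0234  0.0335  0.0242]
t 30.1 pos [ 0.4334 -0.3752  0.3298] F [ 0.9138  0.24   -0.8825] open 2.6683472373108296e-05
d [-0.099  2.046  5.334] a [-0.008  0.017 -0.002]
```

View pics/w21.png

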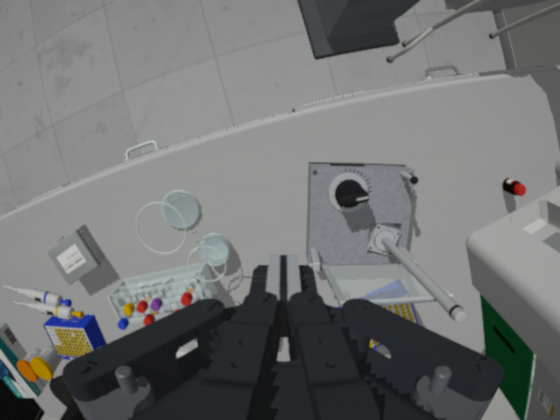

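View pics/s21c.png

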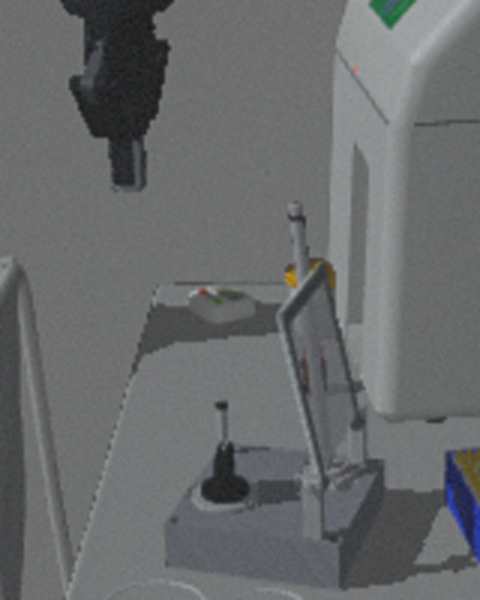

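Prop and cover stand as before; now the pointer angle.

```bash
python3 - <<'E'
from h import *
im=cv2.imread("pics/w21.png")
cv2.imwrite("pics/w21c.png",cv2.resize(im[160:220,315:385],None,fx=10,fy=10,interpolation=cv2.INTER_CUBIC))
E
```

```text
(no output)
```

View pics/w21c.png

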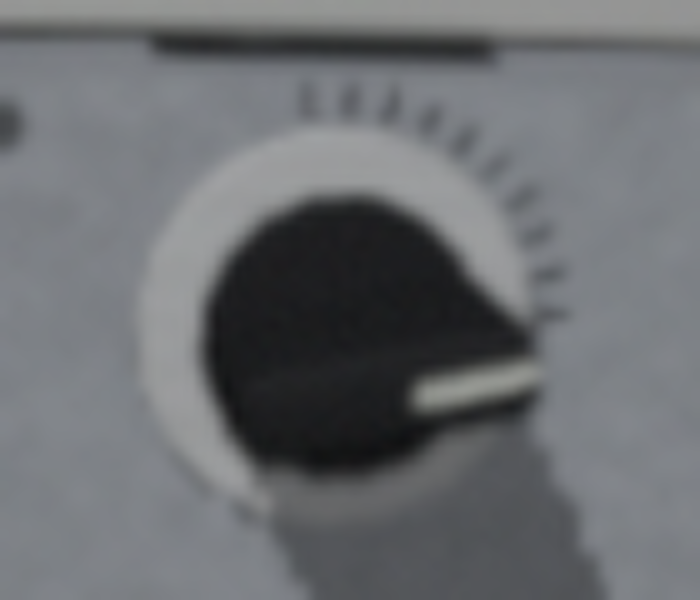

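```bash
python3 - <<'E'
from h import *
import pickle;s=pickle.load(open("w21.pkl","rb"))
c=lambda x,y:(315+(x+.5)/10-.5,160+(y+.5)/10-.5)
P=lambda x,y,z:CR.T@(onz("wrist",*c(x,y),z,s)[:2]-KN)*1e3
A=P(540,375,.082);B=P(412,398,.082);d=A-B
print(A,B,"knob",np.pi-np.arctan2(d[1],d[0]))
# deck front edge ref for yaw
A=P(0,40,.04);B=P(700,47,.04);d=B-A
for y in(35,):print("front edge dir (pi/2 ideal)",np.arctan2(d[1],d[0]))
# first & last scale ticks
for p in((305,100),(555,312)):
    q=P(*p,.04);print("tick",np.pi-np.arctan2(q[1],q[0]))
E
```

```text
[-4.2565 18.9661] [-1.1193  2.3705] knob 1.3839643792926706
front edge dir (pi/2 ideal) 1.582324916729498
tick 6.1252781245160595
tick 1.4877506844194281
```

```bash
python3 -c "
from station import arm
print(arm.sign_off(),arm.state()['clock'])"
```

```text
the job is handed in; nothing more can be done
the job is handed in; nothing more can be done
```

The job is handed in at about 30 s of the 67 s allowed. The prop stands in the socket with the cover leaning on it, and the knob is at its clockwise end stop.

- **Prop and cover:** I lifted the cover on the shoulder of the prop's foot and lowered the foot into the socket. It met the floor at a foot height of about 16.8 mm, pressing with roughly 7 N, and I let go after that. The last pictures show the prop standing free and tilted about 0.09 rad, with the cover open about 1.37 rad.
- **Knob:** I turned it gripped for just over half the way, then let go because the gripper's knuckles would have passed within about 5 mm of the cover. I finished by pushing the pointer end with shut fingers until the force rose sharply, to about 9.5 N, at the expected stop position. The picture gives 1.38 rad against the nominal 1.35, which is within reading error.
- **What went wrong:** The first knob push jammed at about 16 N because I pushed too straight. I backed off and pushed along the turning direction, which worked.
- **Not checked separately:** The gripper is clear of everything, and the arm never went near the beaker, cup or vial. I did not measure whether they had moved.

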